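# Put the recipe tablet up on its stand

### The job

First swing the folded prop leg of the tablet stand all the way out to its stop, with the tablet still in its rack. Then take the tablet out of the rack and set it down gently on the stand, its lower long edge in the groove behind the two front lugs and its back leaning on the prop leg, screen facing out over the lugs, and let go. Leave everything else on the shelf as it is.

Things in the scene. Friction and masses are not known exactly. Their poses are not given: they have to be found in the camera images.
- stand: Tablet stand, fixed: flat wooden base 180 x 180 x 12 mm; origin at the centre of its underside, x to its rear, y along the groove, z up. In front, two steel lugs (8 mm thick in x, 24 mm wide in y, 18 mm high above the base, at y = -55 and +55 mm), rear faces at x = -54 mm. A stop block 14 mm high stands on the base at x = 12, y = -9 mm.
- prop_leg (a joint): Angle of the prop leg about its upright post, rad. 0 = folded, leg along the stand's +y; grows as the leg swings forward over the base, counter-clockwise from above; 1.571 = at its stop, leg along the stand's -x, pointing at the groove. Friction hinge (about 0.06 N m): it stays where it is left. Starts at 0 to 0.6.
- leg_end (a point): Middle of the free upright end edge of the prop leg, 59.5 mm above the shelf. The leg is an upright wooden panel 10 mm thick, 75 mm tall (22 to 97 mm above the shelf), 80 mm long from the hinge axis, with a dark rubber end. Its flat rear face is free to be pushed.
- leg_hinge (a point): Point on the upright hinge axis of the prop leg, level with leg_end: the steel post at the rear of the stand (x = 70 mm, y = 0 in the stand's frame), whose top is 112 mm above the shelf; the hinge barrel is 20 mm across.
- groove (a point): Middle of the groove, on its floor, 12 mm above the shelf (stand x = -44 mm); axes as the stand. The groove is 20 mm wide (stand x = -54 to -34 mm), between the lugs and a ridge 5 mm high, 6 mm thick, 150 mm long. With the leg at its stop, a tablet in the groove leaning on the leg's end leans back 16 to 21 degrees.
- rack: White plastic rack, fixed to the shelf: base 120 x 150 mm, 15 mm thick; origin at the centre of the underside, x across the slot, y along the slot. Four uprights (10 x 22 mm, 50 mm tall above the base, at y = -50 and +50 mm) leave a slot 16 mm wide in the middle in which the tablet stands.
- tablet_centre (a point): Centre of the tablet: a flat panel 12 mm thick (its x), 190 mm wide (its y), 150 mm tall (its z, up), about 0.4 kg. Its black screen is on its -x face, its plain light metal back (with a small black lens) on its +x face. At the start it stands upright in the rack on its long edge, axes along the rack's, centre 90 mm and top edge 165 mm above the shelf.
- tablet_foot (a point): Middle of the tablet's lower long edge, 75 mm below its centre along its z.
- tablet_view (a point): Imaginary point 200 mm in front of the tablet's centre on the screen side (along its -x).
- cup_centre (a point): White ceramic cup, 76 mm across, 85 mm tall, bystander; centre half-way up.
- grinder_centre (a point): Stainless hand grinder, 60 mm across, about 210 mm tall with its crank, bystander; body centre 88 mm up.
- scoop_centre (a point): Steel scoop about 150 mm long, 30 mm tall, lying flat, bystander; near its middle.
There are look-alikes about, which are no part of the job. Of the things that look like the part that bears tablet_centre, the smallest one is meant.

How it is judged (in metres and radians):
On the way:
1. the prop leg is out at its stop while the tablet still stands in its rack (value of joint prop_leg above 1.5 rad and distance of tablet_centre from where it was at the start of the episode below 0.02 m), for 0.2 s.
At the end, for the whole second after the job is handed in: Leg within 0.09 rad of its stop; tablet's lower edge on the groove floor (within 8 mm) between lugs and ridge, within 35 mm of centre sideways and 0.12 rad of parallel; tablet leaning back 0.20 to 0.45 rad on the leg, screen facing out over the lugs; released and at rest (value of joint prop_leg above 1.48 rad and x of tablet_foot in the frame of stand between -0.056 and -0.032 m and y of tablet_foot in the frame of stand between -0.035 and 0.035 m and z of tablet_foot in the frame of stand below 0.02 m and angle between tablet_centre's own z axis and vertical between 0.2 and 0.45 rad and angle between the y axis of tablet_centre and the y axis of stand, either way round below 0.12 rad and x of tablet_view in the frame of stand below -0.12 m and linear speed of tablet below 0.02 m/s and contact force between tablet and the fingers below 0.05 N); the robot touches nothing.
It fails at once if the tablet is dropped or rammed (over 60 N on the stand, or falling free faster than 0.5 m/s) (contact force between tablet and stand above 60 N or (contact force between tablet and the fingers below 0.05 N and linear speed of tablet above 0.5 m/s)).
It fails at once if the tablet falls over (angle between tablet_centre's own z axis and vertical above 1 rad).
It fails at once if a bystander is pushed away or knocked over (over 4 cm) (distance of any of cup_centre, grinder_centre, scoop_centre from where it was at the start of the episode above 0.04 m).
It also fails if it takes over 54 s, if anything falls off the work surface, if the arm or the gripper's body presses on something with over 40 N, if the wrist force passes 120 N, or if a joint passes its speed limit or range.

### The arm

A 7-joint arm with a two-finger parallel gripper is mounted at the origin on the work surface. World frame = base frame: x ahead of the robot, y to its left, z up, the work surface at z = 0. Lengths are in mm, angles in rad, forces in N, time in s.
With the tool pointing down it reaches from about 400 to 900 mm from the base axis. Payload 5.5 kg.
Tool frame: the origin (TCP) lies at the very end of the fingers, on their centre line; the grasp point (between the pads) lies 19 mm behind it; z points along the fingers, y is the direction in which the jaws open and shut (so a half turn about z gives the same grasp; the last joint's range is limited). The gripper opens to 92 mm and grips with 3 to 60 N. Pads are 19 mm wide; open, the fingers measure 130 mm over their backs; the gripper's body (75 mm by 190 mm) begins 47 mm behind the grasp point.
Start: joints at [1.489, 0.501, -0.427, 1.55, 0.221, 1.138, -0.21], TCP at [219.738, -611.731, 226.729] pointing down, gripper open.
Joint ranges: [-2.88, 2.88], [-0.31, 2.03], [-1.54, 1.56], [0.2, 2.42], [-1.41, 4.55], [0.19, 2.02], [-2.57, 2.57]. Speed limits (rad/s): [2.57, 2.57, 3.14, 3.14, 3.14, 3.14, 3.14].

### API

Orientations are given as a unit quaternion [w, x, y, z].
In Python, from plant import monitor, vision, sign_off gives the robot as it stands.
- The arm moves only by the tool apply_moves, never from a script. Its argument "increments" is a list of rows, each an object of numbers: "jaw": the finger opening in m, from 0 to 0.0918; "tx", "ty", "tz": the shift along the tool's x, y, z in m; "ax", "ay", "az": the turn, a rotation vector about the tool's x, y, z in rad. In form: [{"jaw": .., "tx": .., "ty": .., "tz": .., "ax": .., "ay": .., "az": ..}, ...]. A call has 1 to 20 rows; each row shifts and turns the commanded pose from where the row before left it, along the tool's axes as they then stand; what a row does not reach is not made up. A row lasts 1/12 s, in which the tool goes at most 41.7 mm and 7.16 degrees, less where a joint would pass 70% of its speed; a pose out of reach is approached as far as the arm can. A call with a gripper value outside its range is refused whole. The fingers move at their own pace and stop on an object; the grip force is fixed at half the most. Time passes only in rows, so rows that do not move let the fingers close. It gives the time, the measured TCP pose, the force and the opening at its end, in the units of the state.
- monitor.get_obs(): the state, without advancing time (a new reading comes with each control period).
- vision.snapshot(name): name is "side" or "top"; returns a dict with "image" (420x560x3 uint8, red, green, blue), "fovy" (degrees; the focal length in pixels is half the picture's height over the tangent of half this angle, whatever the lens; pixels are square), "cx", "cy" (the principal point, pixels), "xyz" and "orientation" of the camera in the world. Camera axes: x right, y down, z forward; pixel columns grow to the right and rows downward; lengths in mm; the calibration is good to about 2 mm. A picture is of the moment at which its call begins. There is no depth.
- sign_off(): hands the job in, once; it reports no verdict.
Trained networks look in a picture, given as the dict that the camera call returned (one of the last four; its "shot" number tells which), for a name from the list of things; names that differ only in an ending like _2 or _b are one class to them, and where a whole thing is asked for, a point or a joint stands for the part that bears it (a point fixed in the world has none). Each returns a list of dicts, best first, with "conf" (0 to 1); they miss things now and then, are a little off and sometimes report something else, mostly with a low value. They report only what shows in the picture. A call takes as long as a camera call. They do not tell look-alikes from the thing itself.
- vision.spot_in(picture, target): "box" ([centre column, centre row, width, height] in pixels, round what is visible of it).
- vision.cut_out(picture, target): "mask" (420x560 bool, what is visible of it) and "box" ([centre column, centre row, width, height] in pixels, round what is visible of it).
The state is a dict: "time": time; "qpos": joint angles; "joint_vel": joint speeds; "effort": joint torques, N m; "position": TCP position; "ee_rot": TCP orientation; "force": force on the tool from outside, world axes, zero at the start; "ft_torque": the same for the moment, N m; "finger_gap": finger opening in mm.
Only numpy, scipy, OpenCV 4.12 (cv2) and the standard library are available. Lean on these libraries where they do the work, as an engineer would, in place of code of your own. Each camera call takes 0.05 s, during which the arm holds its last target.

## Working session

There is one attempt and no reset: what is moved stays moved. The work goes in short steps, Python scripts to look and compute and a tool call to move; the robot and the scene stay as the last step left them, time stands still between calls to the robot, and variables do not carry over. Pictures are saved under pics/ and viewed, and the job is handed in when it is done.

Besides the shell and the picture viewer there is one more tool, called after "Request:" as name([rows], argument=value, ...), one row to a line, values as JSON. apply_moves: Moves the arm, as the interface text tells. Its arguments: {"type":"object","properties":{"increments":{"type":"array","items":{"type":"object","properties":{"jaw":{"type":"number"},"tx":{"type":"number"},"ty":{"type":"number"},"tz":{"type":"number"},"ax":{"type":"number"},"ay":{"type":"number"},"az":{"type":"number"}}}}},"required":["increments"]}

```bash
ls; mkdir -p pics; cat > h.py <<'E'
import numpy as np, cv2
from scipy.spatial.transform import Rotation as R
from plant import monitor, vision
def rot(q): return R.from_quat([q[1],q[2],q[3],q[0]])
def snap(n,fn=None):
    p=vision.snapshot(n)
    if fn: cv2.imwrite('pics/'+fn,p['image'][:,:,::-1])
    return p
def cam(p):
    f=p['image'].shape[0]/2/np.tan(np.radians(p['fovy'])/2)
    return f,rot(p['orientation']).as_matrix(),np.array(p['xyz'])
def onplane(p,uv,z):
    f,M,o=cam(p); d=M@np.array([(uv[0]-p['cx'])/f,(uv[1]-p['cy'])/f,1]); return o+d*(z-o[2])/d[2]
def proj(p,X):
    f,M,o=cam(p); c=(np.atleast_2d(X)-o)@M; return np.c_[c[:,0]/c[:,2]*f+p['cx'],c[:,1]/c[:,2]*f+p['cy']]
E
python3 - <<'E'
from h import *
print(monitor.get_obs())
for n in ['top','side']:
    p=snap(n,n+'0.png'); print(n,{k:v for k,v in p.items() if k!='image'})
    for t in ['stand','prop_leg','rack','tablet_centre','cup_centre','grinder_centre','scoop_centre','leg_hinge']:
        print(t,[(np.round(d['box']),round(d['conf'],2)) for d in vision.spot_in(p,t)])
E
```

```text
pics
{'time': 0.0, 'qpos': array([ 1.48921404,  0.50181485, -0.42675922,  1.5514664 ,  0.22083539,
        1.13829075, -0.21029256]), 'joint_vel': array([ 2.33647773e-03, -3.60708980e-04, -1.22872812e-04, -1.29365676e-03,
       -1.67971298e-03,  9.48079658e-04,  4.13975434e-05]), 'effort': array([ 1.67904473e-04, -5.66593409e+01, -5.81599563e+00, -2.79111618e+01,
       -6.86111441e-02,  3.07375006e-02,  1.78493174e-04]), 'position': array([ 219.38602151, -611.11104585,  225.68939916]), 'ee_rot': array([-9.46500216e-04,  9.85172466e-01,  1.71564248e-01, -1.59060752e-04]), 'force': array([ 0.32593421, -0.53586274, -0.28217087]), 'ft_torque': array([0.0096864 , 0.01095263, 0.03595871]), 'finger_gap': 91.646700351535}
top {'fovy': 46.51603811693545, 'cx': 278.2809578694368, 'cy': 214.03764398908353, 'xyz': array([ 204.18242623,  -17.47034572, 1404.74184051]), 'orientation': array([ 0.06750593, -0.69848869,  0.70944832, -0.06511214]), 'shot': 1}
stand [(array([350., 187.,  65.,  72.]), 0.65), (array([336., 163.,  33.,  18.]), 0.3)]
prop_leg [(array([338., 163.,  37.,  17.]), 0.71)]
rack
[... 629 characters left out ...]
, 629.8013341 , 806.04164197]), 'orientation': array([ 0.13765192, -0.28781944,  0.86544671, -0.38628217]), 'shot': 2}
stand [(array([290., 168.,  82.,  59.]), 0.88)]
prop_leg [(array([261., 160.,  16.,  31.]), 0.69)]
rack [(array([183., 272.,  74.,  66.]), 0.92), (array([288., 170.,  74.,  65.]), 0.64)]
tablet_centre [(array([172., 250.,  55., 103.]), 0.9), (array([271., 300., 150.,  95.]), 0.78), (array([396., 178.,  87., 106.]), 0.78)]
cup_centre [(array([250., 205.,  31.,  39.]), 0.96)]
grinder_centre [(array([354., 120.,  50.,  63.]), 0.88)]
scoop_centre [(array([121., 347.,  37.,  65.]), 0.65), (array([260., 158.,  18.,  31.]), 0.64)]
leg_hinge [(array([288., 168.,  76.,  65.]), 0.97)]
```

View pics/top0.png

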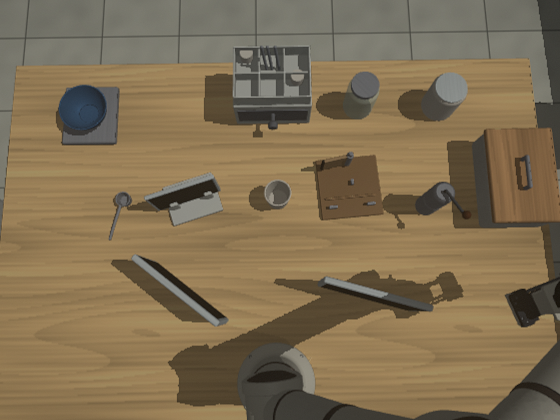

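View pics/side0.png

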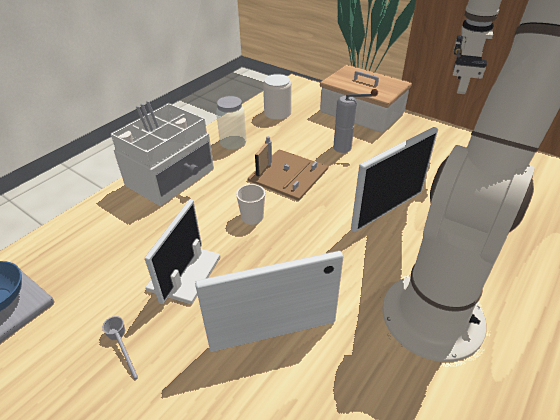

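```bash
python3 - <<'E'
import cv2
a=cv2.imread('pics/top0.png');b=cv2.imread('pics/side0.png')
cv2.imwrite('pics/tc.png',cv2.resize(a[140:250,300:400],None,fx=6,fy=5.4545,interpolation=3)[:600])
cv2.imwrite('pics/tr.png',cv2.resize(a[150:250,110:240],None,fx=6,fy=6,interpolation=3))
cv2.imwrite('pics/sc.png',cv2.resize(b[125:215,230:350],None,fx=6,fy=6,interpolation=3))
cv2.imwrite('pics/sr.png',cv2.resize(b[190:315,120:240],None,fx=4.8,fy=4.8,interpolation=3))
E
```

```text
(no output)
```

View crops.

The top view shows the racked tablet at about (183,193), which is the smallest of three. The stand is at (350,187), the cup at (278,194), the grinder at (435,200) and the scoop at (120,215).

View pics/tc.png

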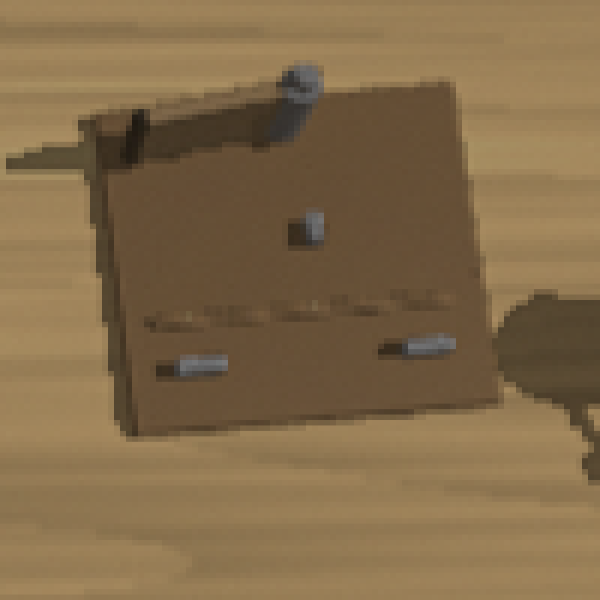

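View pics/tr.png

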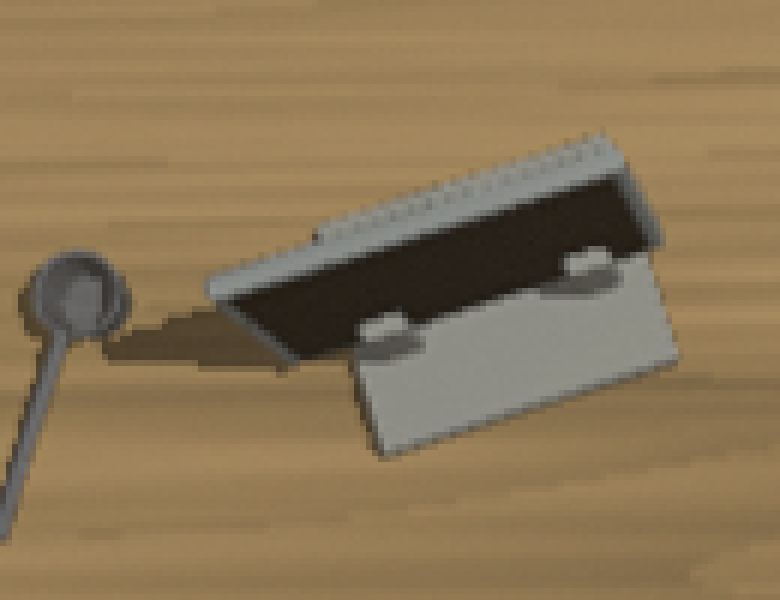

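View pics/sc.png

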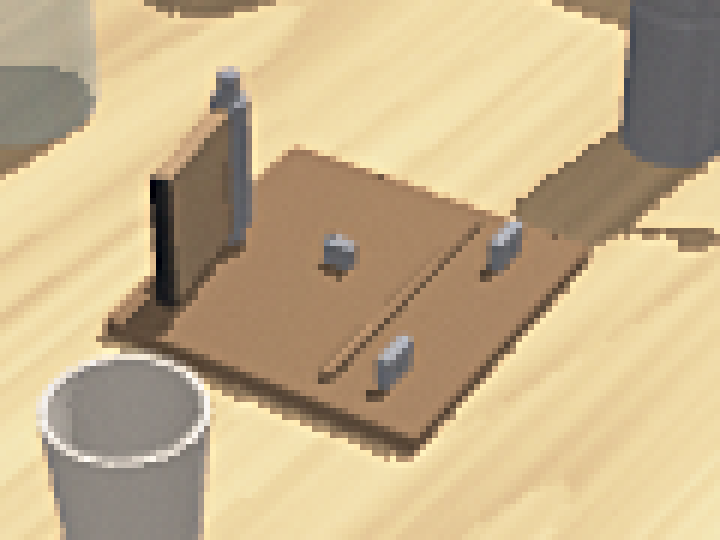

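View pics/sr.png

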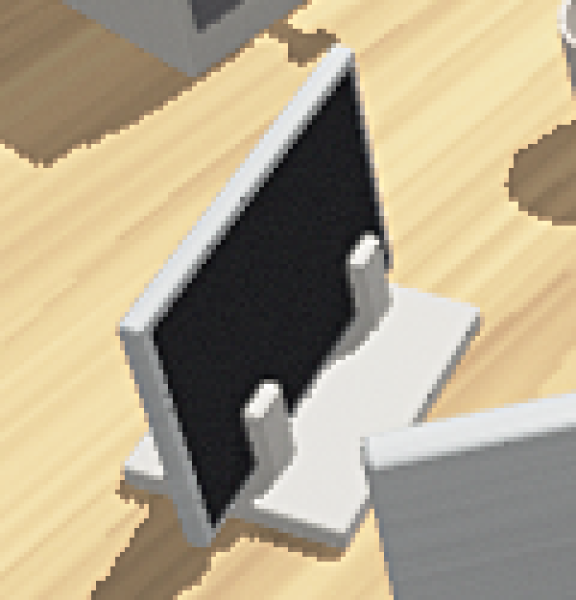

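```bash
cat > fit0.py <<'E'
from h import *
from scipy.optimize import least_squares
import pickle
T=snap('top');S=snap('side')
pickle.dump((T,S),open('cams.pkl','wb'))
t=lambda u,v:(T,(u/6+300,v/5.4545+140)); s=lambda u,v:(S,(u/6+230,v/6+125))
r=lambda u,v:(T,(u/6+110,v/6+150)); q=lambda u,v:(S,(u/4.8+120,v/4.8+190))
stand=[(t(135,431),(-90,90,12)),(t(500,403),(-90,-90,12)),(t(455,83),(90,-90,12)),(t(203,366),(-58,55,30)),(t(429,346),(-58,-55,30)),(t(302,80),(70,0,112)),
 (s(592,252),(-90,-90,12)),(s(415,440),(-90,90,12)),(s(297,150),(90,-90,12)),(s(105,330),(90,90,12)),(s(228,75),(70,0,112))]
rack=[(r(230,300),(-6,95,165)),(r(627,172),(-6,-95,165)),(r(206,282),(6,95,165)),(r(292,362),(-6,95,15)),(r(382,455),(-60,75,15)),(r(680,355),(-60,-75,15)),
 (q(152,332),(-6,95,165)),(q(122,330),(6,95,165)),(q(352,68),(-6,-95,165)),(q(210,545),(-6,95,15)),(q(343,538),(-60,75,15)),(q(480,315),(-60,-75,15))]
def W(p,X): return R.from_euler('z',p[2]).apply(X)+[p[0],p[1],0]
for n,L,g in(('stand',stand,(600,-150,0)),('rack',rack,(600,200,.3))):
    f=lambda p:np.concatenate([(proj(c,W(p,np.array(X,float)))-uv).ravel() for (c,uv),X in L])
    o=least_squares(f,g,x_scale=[100,100,1],loss='soft_l1'); print(n,o.x,'\n',np.round(f(o.x).reshape(-1,2),1).tolist())
    if n=='stand': sp=o.x
# leg angle
from math import *
for uv in [t(92,120)[1]]: 
    X=onplane(T,uv,97); d=R.from_euler('z',-sp[2]).apply(X-[sp[0],sp[1],0]); print('leg rear corner',X,d)
X=onplane(T,t(147,112)[1],97); d=R.from_euler('z',-sp[2]).apply(X-[sp[0],sp[1],0]); print('leg front corner',X,d)
for n,uv,z in(('cup',(278,194),85),('scoop',(121,200),30)): print(n,onplane(T,uv,z))
print('grinder',onplane(T,(441,192),176))
for n,uv in(('A',(222,322)),('B',(325,281)),('B2',(432,308)),('A2',(135,258))): print(n,onplane(T,uv,165))
E
python3 fit0.py
```

```text
stand [ 5.44720670e+02 -2.22385237e+02  8.61001546e-02] 
 [[-0.7, 1.7], [0.2, 0.6], [-0.8, -0.1], [-0.7, 0.4], [-0.3, 0.2], [0.1, -0.4], [0.3, -1.8], [0.3, -0.5], [-0.4, -1.9], [-0.6, -2.6], [0.1, -1.1]]
rack [5.15131087e+02 2.41121917e+02 3.28171693e-01] 
 [[-2.7, 1.4], [0.5, -1.2], [-0.0, 0.1], [1.0, 2.0], [-1.9, 1.5], [-2.2, 1.0], [-1.2, -1.4], [-0.3, -2.4], [0.7, -6.3], [1.0, -0.1], [-0.4, 0.4], [-1.0, -1.6]]
leg rear corner [ 598.33658547 -120.12510626   97.        ] [62.21104326 97.27068893 97.        ]
leg front corner [ 602.15040415 -145.72896039   97.        ] [63.80896124 71.43371509 97.        ]
cup [511.57499292 -14.9710111   85.        ]
scoop [513.98600954 438.18662991  30.        ]
grinder [ 488.84562442 -435.34511996  176.        ]
A [169.56874801 128.63039611 165.        ]
B [ 266.48133496 -129.99401809  165.        ]
B2 [ 195.77659388 -393.86454688  165.        ]
A2 [331.90150272 350.98325713 165.        ]
```

```bash
cat > ov.py <<'E'
from h import *
import pickle,sys
def box(x0,x1,y0,y1,z0,z1): return np.array([(x,y,z) for x in(x0,x1) for y in(y0,y1) for z in(z0,z1)],float)
ED=[(0,1),(2,3),(4,5),(6,7),(0,2),(1,3),(4,6),(5,7),(0,4),(1,5),(2,6),(3,7)]
STAND=[box(-90,90,-90,90,0,12),box(-62,-54,-67,-43,12,30),box(-62,-54,43,67,12,30),box(-34,-28,-75,75,12,17)]
RACK=[box(-60,60,-75,75,0,15)]+[box(a,a+10,b-11,b+11,15,65) for a in(-18,8) for b in(-50,50)]
TAB=[box(-6,6,-95,95,-75,75)]
def leg(a): 
    return R.from_euler('z',a).apply(box(-5,5,10,80,22,97))+[70,0,0]
def W(p,X): return R.from_euler('z',p[2]).apply(X)+[p[0],p[1],p[3] if len(p)>3 else 0]
def draw(im,cam,boxes,k,off,col):
    for b in boxes:
        u=(proj(cam,b)-off+.5)*k
        for i,j in ED: cv2.line(im,tuple(int(v) for v in u[i]),tuple(int(v) for v in u[j]),col,1)
def crop(cam,x0,y0,x1,y1,k): return cv2.resize(cam['image'][y0:y1,x0:x1,::-1].copy(),None,fx=k,fy=k,interpolation=cv2.INTER_CUBIC)
E
python3 - <<'E'
from ov import *
T,S=pickle.load(open('cams.pkl','rb'))
sp=[544.7,-222.4,.0861]; rp=[515.1,241.1,.328]
tb=[TAB[0]+[0,0,90]]
for n,c,rs,rr in(('t',T,(300,140,400,240),(135,160,235,240)),('s',S,(230,125,350,215),(130,195,230,305))):
    a=crop(c,*rs,6);draw(a,c,[W(sp,b) for b in STAND+[leg(0.1)]],6,rs[:2],(0,255,0));cv2.imwrite(f'pics/o_s{n}.png',a)
    a=crop(c,*rr,5);draw(a,c,[W(rp,b) for b in RACK+tb],5,rr[:2],(0,0,255));cv2.imwrite(f'pics/o_r{n}.png',a)
E
```

```text
(no output)
```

View pics/o_st.png

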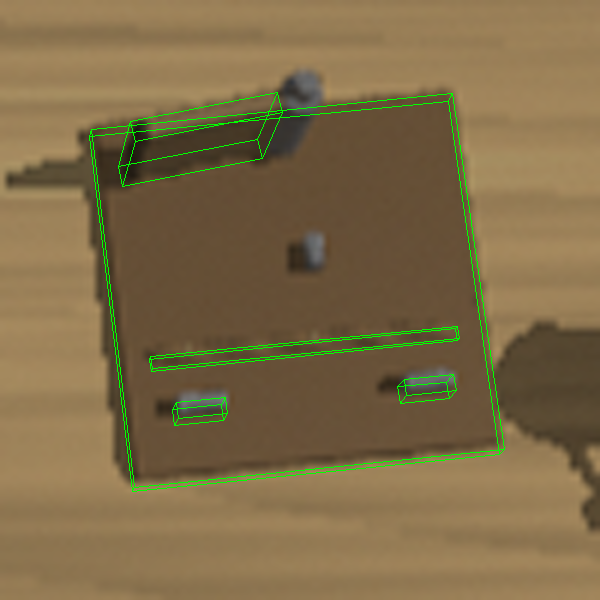

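View pics/o_ss.png

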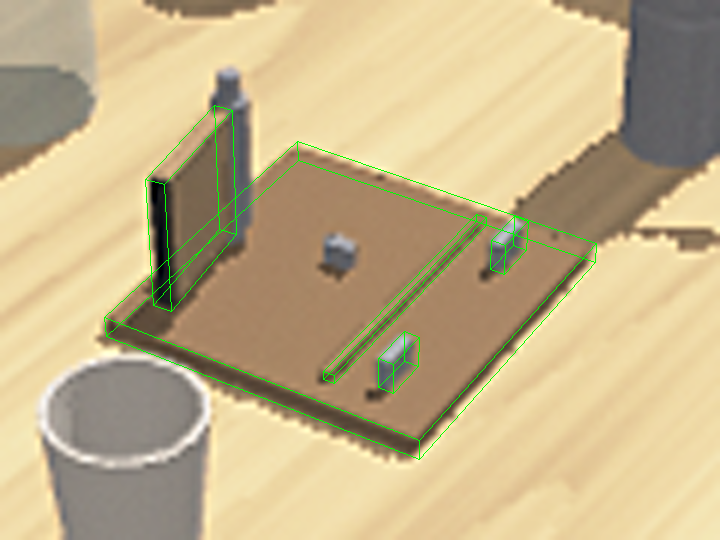

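View pics/o_rt.png

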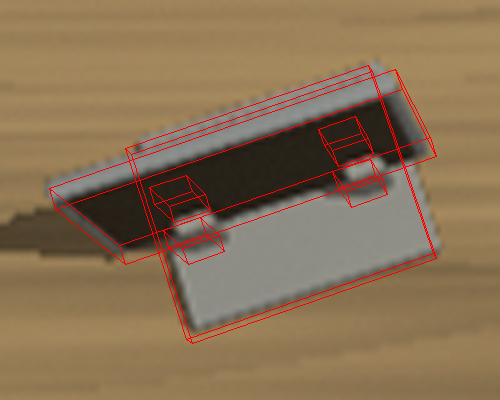

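View pics/o_rs.png

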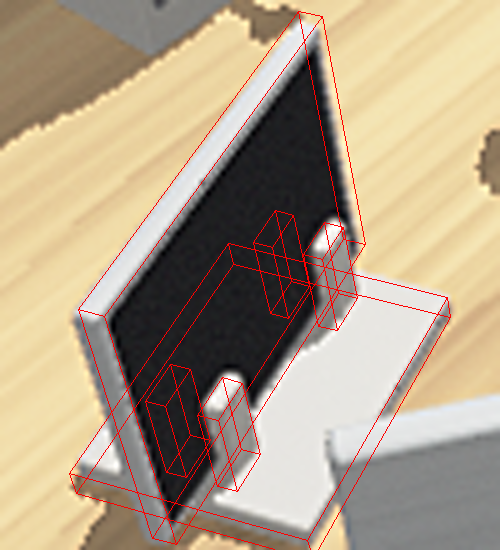

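```bash
python3 - <<'E'
from ov import *
T,S=pickle.load(open('cams.pkl','rb'))
a=crop(T,305,145,365,185,12);cv2.imwrite('pics/z1.png',a)
g=cv2.cvtColor(T['image'],cv2.COLOR_RGB2GRAY)
# straightness of far table edge
print([(u,int(45+np.argmax(np.diff(cv2.GaussianBlur(T['image'],(3,3),0)[45:80,u,0].astype(int)-T['image'][45:80,u,2])))) for u in range(25,225,20)],[(u,int(45+np.argmax(np.diff(T['image'][45:80,u,0].astype(int)-T['image'][45:80,u,2])))) for u in range(320,520,20)])
E
```

```text
[(25, 65), (45, 64), (65, 64), (85, 64), (105, 64), (125, 63), (145, 63), (165, 63), (185, 62), (205, 62)] [(320, 60), (340, 60), (360, 60), (380, 60), (400, 59), (420, 59), (440, 59), (460, 58), (480, 58), (500, 58)]
```

View pics/z1.png

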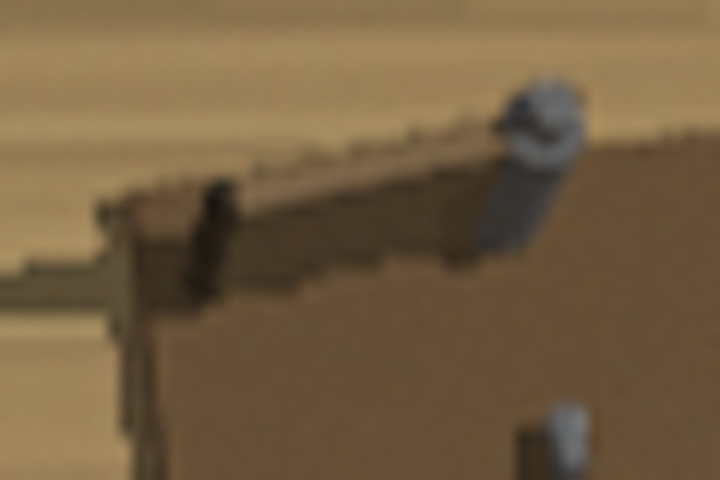

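```bash
python3 - <<'E'
from ov import *
T,S=pickle.load(open('cams.pkl','rb'))
e=onplane(T,(323.7,161.2),97);h=onplane(T,(350.0,153.4),112)
print(e,h,e-h,np.linalg.norm((e-h)[:2]),np.arctan2(-(e-h)[0],(e-h)[1])-.086)
hw=W([544.7,-222.4,.0861],np.array([70.,0,0]));print(hw)
e=onplane(S,(230+168/6-.5,125+172/6-.5),97);h=onplane(S,(230+228/6-.5,125+77/6-.5),112);print(e,h,e-h,np.linalg.norm((e-h)[:2]),np.arctan2(-(e-h)[0],(e-h)[1])-.086)
E
```

```text
[ 600.26175482 -143.44293329   97.        ] [ 616.85058761 -215.16866781  112.        ] [-16.58883279  71.72573451 -15.        ] 73.61908967730065 0.14128512601697177
[ 614.4406979  -216.38044381    0.        ]
[ 599.82613027 -147.92481259   97.        ] [ 612.87838061 -211.28923064  112.        ] [-13.05225034  63.36441805 -15.        ] 64.69475027958896 0.11714566683472491
```

```bash
cat > pl.py <<'E'
from h import *
def rows(tgt,step=40,start=None):
    """tool-frame total shift to world target"""
    o=monitor.get_obs(); M=rot(o['ee_rot']).as_matrix(); p=np.array(o['position'] if start is None else start)
    d=M.T@(np.array(tgt)-p); n=int(np.ceil(np.linalg.norm(d)/step)); print('pos',p.round(1),'yaw',np.arctan2(M[1,0],M[0,0]).round(3),'total',d.round(1),'n',n,'per row m',(d/n/1000).round(4)); return d
E
python3 - <<'E'
from pl import *
rows([219.7,-611.7,310]); rows([637,-155,310],start=[219.7,-611.7,310])
E
```

```text
pos [ 219.8 -611.7  226.8] yaw 0.345 total [ -0.   -0.  -83.2] n 3 per row m [-0.     -0.     -0.0277]
pos [ 219.7 -611.7  310. ] yaw 0.345 total [ 547.1 -288.8    0. ] n 16 per row m [ 0.0342 -0.018   0.    ]
```

Request:
apply_moves([
  {"tz": -0.04, "jaw": 0},
  {"tz": -0.04, "jaw": 0},
  {"tx": 0.034, "ty": -0.018, "jaw": 0},
  {"tx": 0.034, "ty": -0.018, "jaw": 0},
  {"tx": 0.034, "ty": -0.018, "jaw": 0},
  {"tx": 0.034, "ty": -0.018, "jaw": 0},
  {"tx": 0.034, "ty": -0.018, "jaw": 0},
  {"tx": 0.034, "ty": -0.018, "jaw": 0},
])

```text
validation failed for argument at $.in...
```

Request:
apply_moves([
  {"jaw": 0.0, "tx": 0.0, "ty": 0.0, "tz": -0.04, "ax": 0.0, "ay": 0.0, "az": 0.0},
  {"jaw": 0.0, "tx": 0.0, "ty": 0.0, "tz": -0.04, "ax": 0.0, "ay": 0.0, "az": 0.0},
])

```text
time: 1.17
position: [218.7, -609.9, 304.5]
ee_rot: [-0.003, 0.985, 0.172, -0.0]
force: [0.4, -0.4, 0.1]
finger_gap: 82.8
```

Request:
apply_moves([
  {"jaw": 0, "tx": 0.034, "ty": -0.018, "tz": 0, "ax": 0, "ay": 0, "az": 0},
  {"jaw": 0, "tx": 0.034, "ty": -0.018, "tz": 0, "ax": 0, "ay": 0, "az": 0},
  {"jaw": 0, "tx": 0.034, "ty": -0.018, "tz": 0, "ax": 0, "ay": 0, "az": 0},
  {"jaw": 0, "tx": 0.034, "ty": -0.018, "tz": 0, "ax": 0, "ay": 0, "az": 0},
  {"jaw": 0, "tx": 0.034, "ty": -0.018, "tz": 0, "ax": 0, "ay": 0, "az": 0},
  {"jaw": 0, "tx": 0.034, "ty": -0.018, "tz": 0, "ax": 0, "ay": 0, "az": 0},
  {"jaw": 0, "tx": 0.034, "ty": -0.018, "tz": 0, "ax": 0, "ay": 0, "az": 0},
  {"jaw": 0, "tx": 0.034, "ty": -0.018, "tz": 0, "ax": 0, "ay": 0, "az": 0},
  {"jaw": 0, "tx": 0.034, "ty": -0.018, "tz": 0, "ax": 0, "ay": 0, "az": 0},
  {"jaw": 0, "tx": 0.034, "ty": -0.018, "tz": 0, "ax": 0, "ay": 0, "az": 0},
  {"jaw": 0, "tx": 0.034, "ty": -0.018, "tz": 0, "ax": 0, "ay": 0, "az": 0},
  {"jaw": 0, "tx": 0.034, "ty": -0.018, "tz": 0, "ax": 0, "ay": 0, "az": 0},
  {"jaw": 0, "tx": 0.034, "ty": -0.018, "tz": 0, "ax": 0, "ay": 0, "az": 0},
  {"jaw": 0, "tx": 0.034, "ty": -0.018, "tz": 0, "ax": 0, "ay": 0, "az": 0},
  {"jaw": 0, "tx": 0.034, "ty": -0.018, "tz": 0, "ax": 0, "ay": 0, "az": 0},
  {"jaw": 0, "tx": 0.034, "ty": -0.018, "tz": 0, "ax": 0, "ay": 0, "az": 0},
  {"jaw": 0, "tx": 0, "ty": 0, "tz": 0, "ax": 0, "ay": 0, "az": 0.06},
  {"jaw": 0, "tx": 0, "ty": 0, "tz": 0, "ax": 0, "ay": 0, "az": 0.06},
  {"jaw": 0, "tx": 0, "ty": 0, "tz": 0, "ax": 0, "ay": 0, "az": 0},
])

```text
time: 2.75
position: [634.8, -155.5, 306.5]
ee_rot: [-0.0, 0.994, 0.112, -0.0]
force: [0.3, -0.2, 0.2]
finger_gap: 0.5
```

```bash
python3 - <<'E'
from pl import *
rows([637.4,-154.8,62]); print(monitor.get_obs()['qpos'],monitor.get_obs()['finger_gap'])
E
```

```text
pos [ 634.8 -155.5  306.5] yaw 0.225 total [ 2.700e+00 -1.000e-01  2.445e+02] n 7 per row m [ 0.0004 -0.      0.0349]
[ 0.62841105  0.4816623  -0.62204414  1.44000633  0.28287858  1.31042893
 -1.35838183] 0.4596530878078722
```

Request:
apply_moves([
  {"jaw": 0, "tx": 0.002, "ty": 0, "tz": 0.035, "ax": 0, "ay": 0, "az": 0},
  {"jaw": 0, "tx": 0.002, "ty": 0, "tz": 0.035, "ax": 0, "ay": 0, "az": 0},
  {"jaw": 0, "tx": 0, "ty": 0, "tz": 0.035, "ax": 0, "ay": 0, "az": 0},
  {"jaw": 0, "tx": 0, "ty": 0, "tz": 0.035, "ax": 0, "ay": 0, "az": 0},
  {"jaw": 0, "tx": 0, "ty": 0, "tz": 0.03, "ax": 0, "ay": 0, "az": 0},
  {"jaw": 0, "tx": 0, "ty": 0, "tz": 0, "ax": 0, "ay": 0, "az": 0},
])

```text
time: 3.25
position: [632.9, -156.4, 129.8]
ee_rot: [-0.002, 0.994, 0.112, -0.006]
force: [-1.0, 0.5, -1.2]
finger_gap: 0.7
```

```bash
python3 - <<'E'
from ov import *
T=snap('top');S=snap('side')
o=monitor.get_obs();print(o['position'])
print(proj(T,o['position']),proj(S,o['position']))
a=crop(T,290,110,410,210,6);cv2.imwrite('pics/a1.png',a)
a=crop(S,200,60,330,160,6);cv2.imwrite('pics/a2.png',a)
E
```

```text
[ 637.50770966 -156.41594695  136.35457747]
[[329.28611306 143.68141206]] [[248.44024429 135.80343432]]
```

View pics/a1.png

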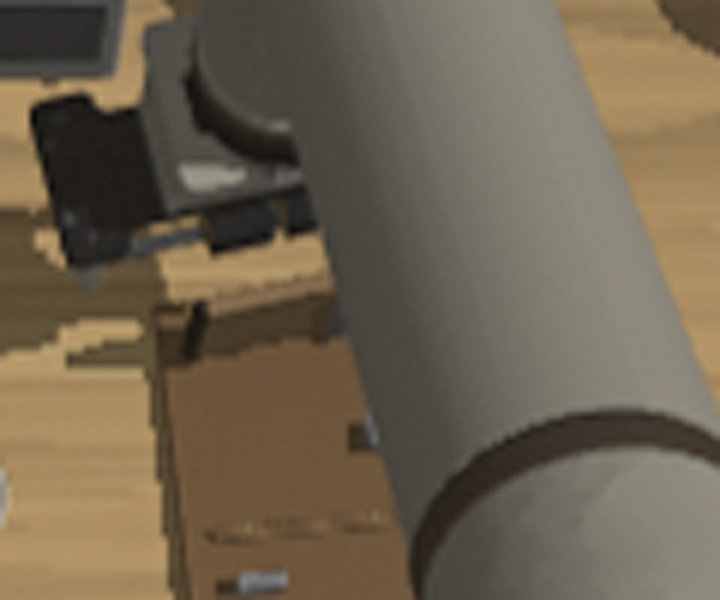

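View pics/a2.png

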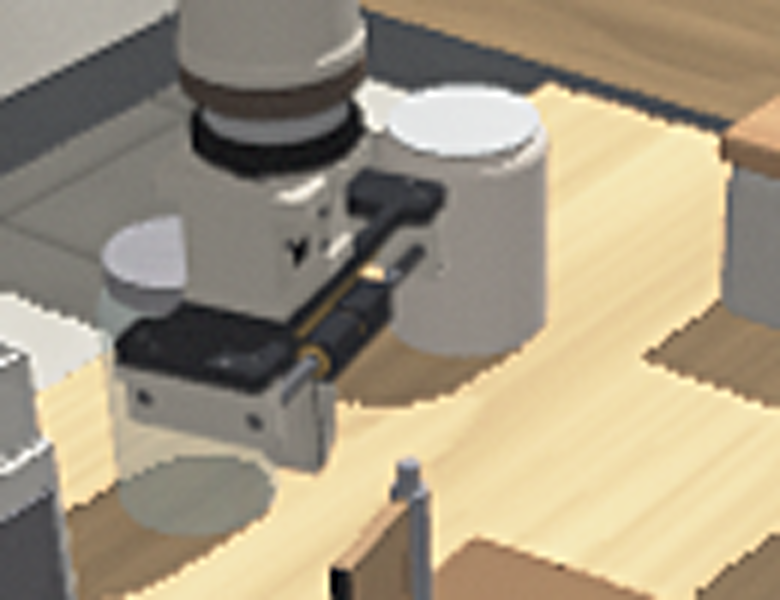

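Request:
apply_moves([
  {"jaw": 0, "tx": 0, "ty": 0, "tz": 0.03, "ax": 0, "ay": 0, "az": 0},
  {"jaw": 0, "tx": 0, "ty": 0, "tz": 0.03, "ax": 0, "ay": 0, "az": 0},
  {"jaw": 0, "tx": 0, "ty": 0, "tz": 0.014, "ax": 0, "ay": 0, "az": 0},
  {"jaw": 0, "tx": 0, "ty": 0, "tz": 0, "ax": 0, "ay": 0, "az": 0},
  {"jaw": 0, "tx": -0.005, "ty": 0, "tz": 0, "ax": 0, "ay": 0, "az": 0},
  {"jaw": 0, "tx": -0.005, "ty": 0, "tz": 0, "ax": 0, "ay": 0, "az": 0},
  {"jaw": 0, "tx": 0, "ty": 0, "tz": 0, "ax": 0, "ay": 0, "az": 0},
])

```text
time: 3.93
position: [628.9, -159.0, 65.0]
ee_rot: [0.001, 0.994, 0.112, 0.001]
force: [-0.0, -0.4, -0.5]
finger_gap: 0.4
```

```bash
python3 - <<'E'
from ov import *
T=snap('top');S=snap('side')
o=monitor.get_obs();print(o['position'])
print(proj(T,o['position']),proj(S,o['position']))
a=crop(T,290,110,410,210,6);cv2.imwrite('pics/a3.png',a)
a=crop(S,200,85,330,185,6);cv2.imwrite('pics/a4.png',a)
E
```

```text
[ 629.33657251 -158.75570388   64.62403154]
[[327.75011125 154.6417972 ]] [[252.54487997 157.21702128]]
```

View pics/a4.png

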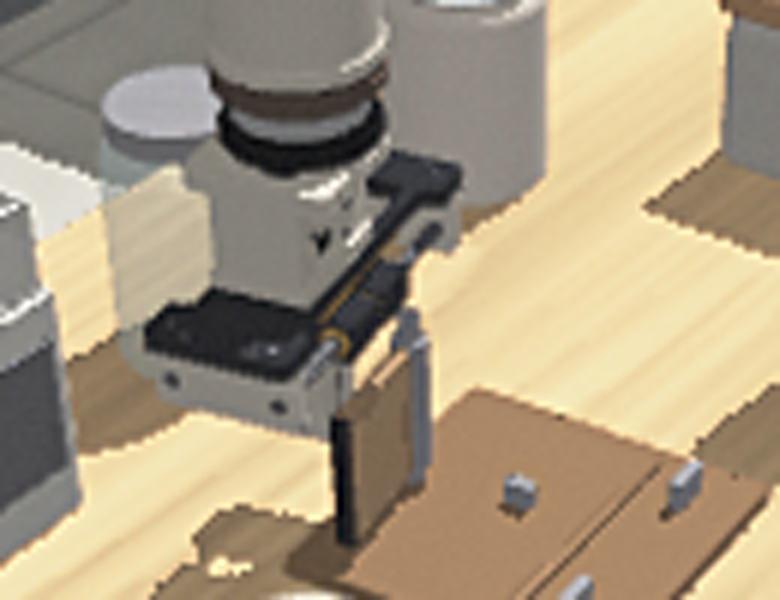

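View pics/a3.png

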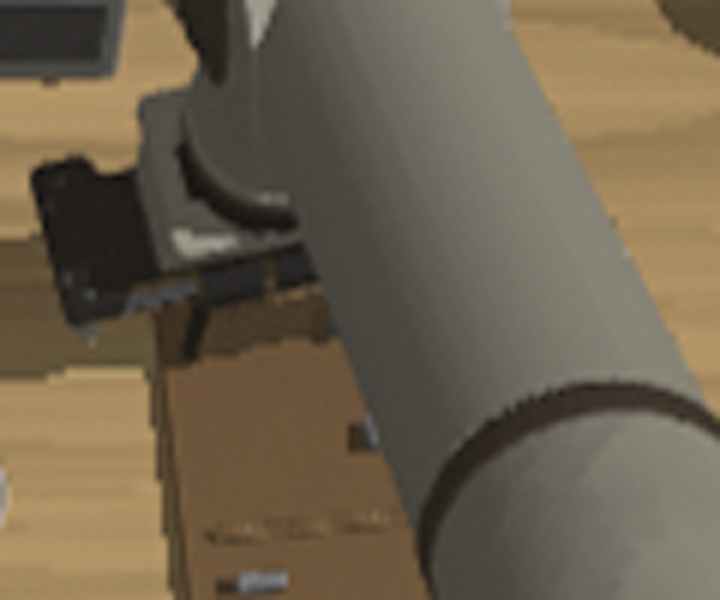

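Request:
apply_moves([
  {"jaw": 0, "tx": -0.006, "ty": 0, "tz": 0, "ax": 0, "ay": 0, "az": 0},
  {"jaw": 0, "tx": -0.006, "ty": 0, "tz": 0, "ax": 0, "ay": 0, "az": 0},
  {"jaw": 0, "tx": -0.005, "ty": -0.0011, "tz": 0, "ax": 0, "ay": 0, "az": -0.09},
  {"jaw": 0, "tx": -0.005, "ty": -0.0011, "tz": 0, "ax": 0, "ay": 0, "az": -0.09},
  {"jaw": 0, "tx": -0.005, "ty": -0.0011, "tz": 0, "ax": 0, "ay": 0, "az": -0.09},
  {"jaw": 0, "tx": -0.005, "ty": -0.0011, "tz": 0, "ax": 0, "ay": 0, "az": -0.09},
  {"jaw": 0, "tx": -0.005, "ty": -0.0011, "tz": 0, "ax": 0, "ay": 0, "az": -0.09},
  {"jaw": 0, "tx": -0.005, "ty": -0.0011, "tz": 0, "ax": 0, "ay": 0, "az": -0.09},
  {"jaw": 0, "tx": -0.005, "ty": -0.0011, "tz": 0, "ax": 0, "ay": 0, "az": -0.09},
  {"jaw": 0, "tx": -0.005, "ty": -0.0011, "tz": 0, "ax": 0, "ay": 0, "az": -0.09},
  {"jaw": 0, "tx": -0.005, "ty": -0.0011, "tz": 0, "ax": 0, "ay": 0, "az": -0.09},
  {"jaw": 0, "tx": -0.005, "ty": -0.0011, "tz": 0, "ax": 0, "ay": 0, "az": -0.09},
  {"jaw": 0, "tx": 0, "ty": 0, "tz": 0, "ax": 0, "ay": 0, "az": 0},
])

```text
time: 5.12
position: [570.8, -181.5, 62.9]
ee_rot: [0.0, 0.845, 0.534, 0.0]
force: [0.5, 0.4, 1.0]
finger_gap: 0.5
```

```bash
python3 - <<'E'
from ov import *
S=snap('side');T=snap('top')
o=monitor.get_obs();print(o['position'],o['qpos'])
cv2.imwrite('pics/a6.png',np.vstack([crop(S,200,85,330,185,5),crop(T,290,130,420,150,5)]))
E
```

```text
[ 570.94682658 -181.08572416   62.76683137] [ 0.80483245  0.70899356 -0.73979619  1.79021347  0.60390428  0.88378025
 -0.66321282]
```

View pics/a6.png

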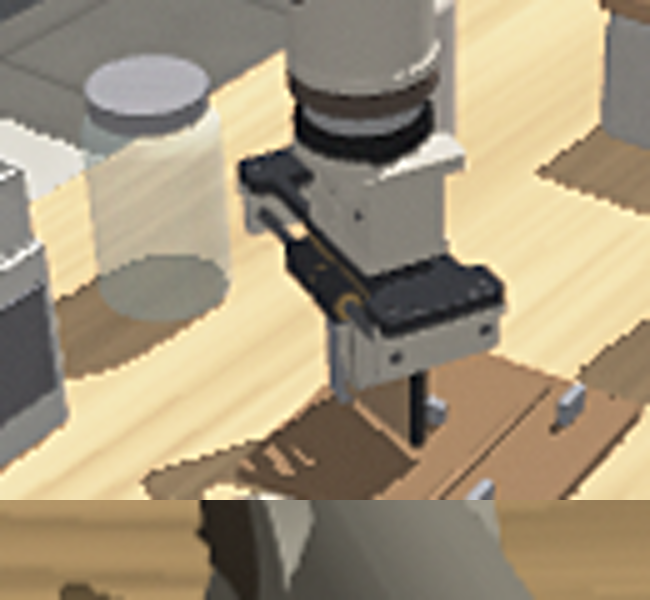

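Request:
apply_moves([
  {"jaw": 0, "tx": -0.005, "ty": -0.0011, "tz": 0, "ax": 0, "ay": 0, "az": -0.09},
  {"jaw": 0, "tx": -0.005, "ty": -0.0011, "tz": 0, "ax": 0, "ay": 0, "az": -0.09},
  {"jaw": 0, "tx": -0.005, "ty": -0.0011, "tz": 0, "ax": 0, "ay": 0, "az": -0.09},
  {"jaw": 0, "tx": -0.005, "ty": -0.0011, "tz": 0, "ax": 0, "ay": 0, "az": -0.09},
  {"jaw": 0, "tx": -0.005, "ty": -0.0011, "tz": 0, "ax": 0, "ay": 0, "az": -0.09},
  {"jaw": 0, "tx": -0.005, "ty": -0.0011, "tz": 0, "ax": 0, "ay": 0, "az": -0.09},
  {"jaw": 0, "tx": 0, "ty": 0, "tz": 0, "ax": 0, "ay": 0, "az": 0},
  {"jaw": 0, "tx": 0, "ty": 0, "tz": 0, "ax": 0, "ay": 0, "az": 0},
])

```text
time: 5.88
position: [559.1, -204.1, 62.9]
ee_rot: [-0.001, 0.673, 0.74, 0.002]
force: [0.6, 7.5, 0.9]
finger_gap: 0.9
```

Request:
apply_moves([
  {"jaw": 0, "tx": -0.002, "ty": 0, "tz": 0, "ax": 0, "ay": 0, "az": 0},
  {"jaw": 0, "tx": 0, "ty": 0, "tz": 0, "ax": 0, "ay": 0, "az": 0},
  {"jaw": 0, "tx": 0, "ty": 0, "tz": 0, "ax": 0, "ay": 0, "az": 0},
])

```text
time: 6.13
position: [559.1, -204.2, 62.9]
ee_rot: [-0.002, 0.673, 0.74, 0.002]
force: [-0.2, 10.8, 3.8]
finger_gap: 0.3
```

```bash
python3 - <<'E'
from ov import *
S=snap('side');T=snap('top')
o=monitor.get_obs();print(o['position'],o['force'],rot(o['ee_rot']).as_matrix()[:,0])
cv2.imwrite('pics/a7.png',np.vstack([crop(S,200,95,330,155,6),crop(T,290,130,420,170,6)]))
E
```

```text
[ 559.07156205 -204.16010965   62.91580176] [-0.8104998  10.23273935  3.36703799] [-0.09500791  0.99545748  0.00615614]
```

View pics/a7.png

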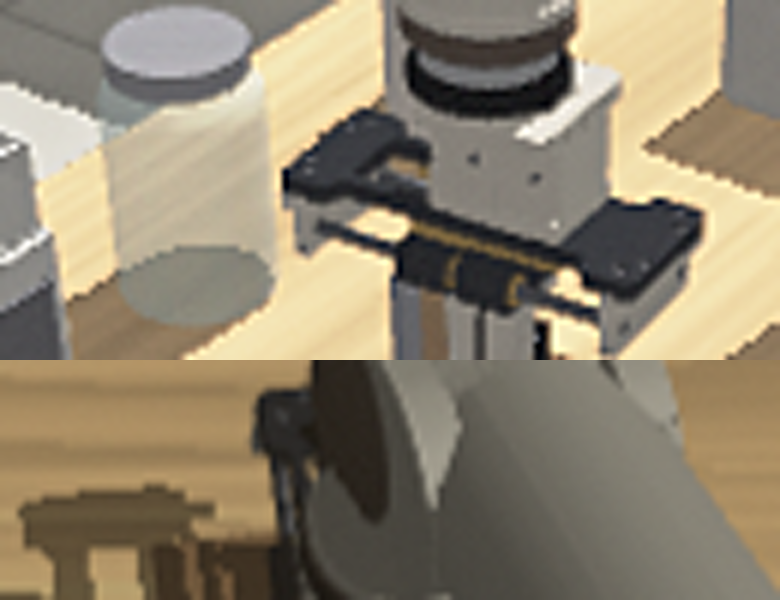

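Request:
apply_moves([
  {"jaw": 0, "tx": 0.012, "ty": 0, "tz": 0, "ax": 0, "ay": 0, "az": 0},
  {"jaw": 0, "tx": 0.012, "ty": 0, "tz": 0, "ax": 0, "ay": 0, "az": 0},
  {"jaw": 0, "tx": 0, "ty": 0, "tz": -0.035, "ax": 0, "ay": 0, "az": 0},
  {"jaw": 0, "tx": 0, "ty": 0, "tz": -0.035, "ax": 0, "ay": 0, "az": 0},
  {"jaw": 0, "tx": 0, "ty": 0, "tz": -0.035, "ax": 0, "ay": 0, "az": 0},
  {"jaw": 0, "tx": 0, "ty": 0, "tz": -0.035, "ax": 0, "ay": 0, "az": 0},
  {"jaw": 0, "tx": 0, "ty": 0, "tz": -0.035, "ax": 0, "ay": 0, "az": 0},
  {"jaw": 0, "tx": 0, "ty": 0, "tz": -0.035, "ax": 0, "ay": 0, "az": 0},
  {"jaw": 0.04, "tx": 0.035, "ty": -0.005, "tz": -0.005, "ax": 0, "ay": 0, "az": -0.06},
  {"jaw": 0.04, "tx": 0.035, "ty": -0.005, "tz": -0.005, "ax": 0, "ay": 0, "az": -0.06},
  {"jaw": 0.04, "tx": 0.035, "ty": -0.005, "tz": -0.005, "ax": 0, "ay": 0, "az": -0.06},
  {"jaw": 0.04, "tx": 0.035, "ty": -0.005, "tz": 0, "ax": 0, "ay": 0, "az": -0.055},
  {"jaw": 0.04, "tx": 0.035, "ty": -0.005, "tz": 0, "ax": 0, "ay": 0, "az": 0},
  {"jaw": 0.04, "tx": 0.035, "ty": -0.005, "tz": 0, "ax": 0, "ay": 0, "az": 0},
  {"jaw": 0.04, "tx": 0, "ty": 0, "tz": 0, "ax": 0, "ay": 0, "az": 0},
])

```text
time: 7.48
position: [475.5, 18.0, 287.8]
ee_rot: [-0.0, 0.578, 0.816, -0.001]
force: [-0.8, 1.4, 0.5]
finger_gap: 38.8
```

```bash
python3 - <<'E'
from ov import *
S=snap('side','b_side.png');T=snap('top','b_top.png')
pickle.dump((T,S),open('cams2.pkl','wb'))
o=monitor.get_obs();print(o['position'],o['qpos'])
E
```

```text
[478.40945066  11.71019432 287.84609392] [ 1.00468527  0.30113056 -1.27086875  1.87631398  0.31331586  1.19164936
 -0.04105385]
```

View pics/b_top.png

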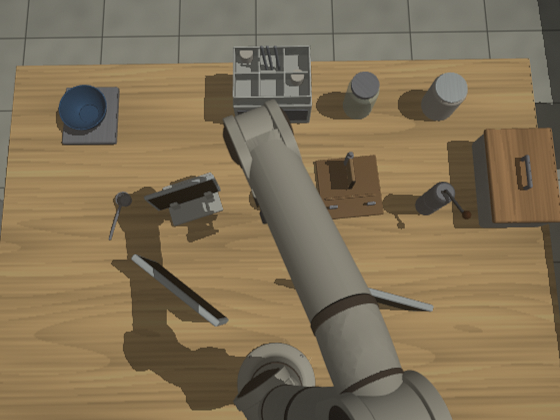

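View pics/b_side.png

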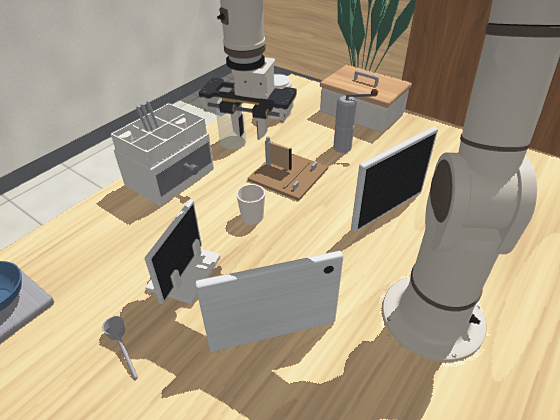

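```bash
python3 - <<'E'
from pl import *
o=monitor.get_obs()
rows([516,241,287.8]); 
T,S=__import__('pickle').load(open('cams2.pkl','rb'))
M=rot(o['ee_rot']).as_matrix()
for s in(-1,1):
  X=o['position']+M[:,1]*s*20; print(proj(S,X))
cv2.imwrite('pics/z2.png',cv2.resize(S['image'][90:160,200:300,::-1],None,fx=7,fy=7,interpolation=2))
E
```

```text
pos [478.4  11.7 287.8] yaw 1.902 total [204.6 110.1  -0.6] n 6 per row m [ 0.0341  0.0184 -0.0001]
[[259.0282074  134.96044634]]
[[242.09579338 132.15318811]]
```

View pics/z2.png

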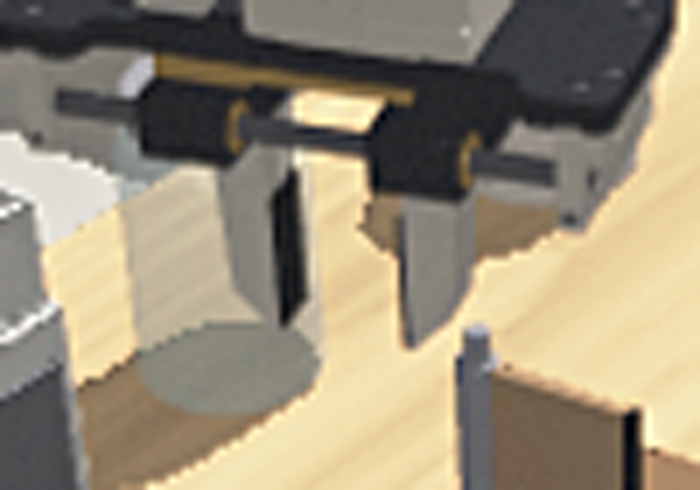

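Request:
apply_moves([
  {"jaw": 0.04, "tx": 0.029, "ty": 0.0158, "tz": 0, "ax": 0, "ay": 0, "az": 0},
  {"jaw": 0.04, "tx": 0.029, "ty": 0.0158, "tz": 0, "ax": 0, "ay": 0, "az": 0},
])

```text
time: 7.75
position: [491.4, 72.0, 287.2]
ee_rot: [0.001, 0.586, 0.81, -0.001]
force: [-0.1, 0.6, 1.1]
finger_gap: 39.9
```

```bash
python3 - <<'E'
from pl import *
print(monitor.get_obs()['qpos'])
E
```

```text
[ 0.82217654  0.34498757 -1.23341173  1.83790221  0.35056625  1.20783056
 -0.20218392]
```

Request:
apply_moves([
  {"jaw": 0.04, "tx": 0.029, "ty": 0.0158, "tz": 0, "ax": 0, "ay": 0, "az": 0},
  {"jaw": 0.04, "tx": 0.029, "ty": 0.0158, "tz": 0, "ax": 0, "ay": 0, "az": 0},
  {"jaw": 0.04, "tx": 0.029, "ty": 0.0158, "tz": 0, "ax": 0, "ay": 0, "az": 0},
  {"jaw": 0.04, "tx": 0.029, "ty": 0.0158, "tz": 0, "ax": 0, "ay": 0, "az": 0},
  {"jaw": 0.04, "tx": 0.029, "ty": 0.0158, "tz": 0, "ax": 0, "ay": 0, "az": 0},
  {"jaw": 0.04, "tx": 0, "ty": 0, "tz": 0, "ax": 0, "ay": 0, "az": 0},
  {"jaw": 0.04, "tx": 0, "ty": 0, "tz": 0, "ax": 0, "ay": 0, "az": 0},
  {"jaw": 0.04, "tx": 0, "ty": 0, "tz": 0, "ax": 0, "ay": 0, "az": 0},
])

```text
time: 8.42
position: [518.8, 237.2, 287.0]
ee_rot: [0.0, 0.582, 0.813, -0.001]
force: [0.0, -0.7, 0.0]
finger_gap: 40.2
```

```bash
python3 - <<'E'
from pl import *
from ov import crop
S=snap('side');T=snap('top')
o=monitor.get_obs();print(o['position'],o['qpos'],o['ee_rot'])
rows([516,241,190])
M=rot(o['ee_rot']).as_matrix()
for s in(-1,1):
  X=o['position']+M[:,1]*s*20; print(proj(S,X),proj(T,X))
cv2.imwrite('pics/c1.png',crop(S,120,150,230,245,6))
cv2.imwrite('pics/c2.png',crop(T,130,140,240,230,6))
E
```

```text
[519.09599053 235.93502937 287.18865818] [ 0.3579906   0.49328065 -1.12885138  1.67013804  0.46424786  1.27919611
 -0.53789671] [ 2.93668819e-04  5.83165537e-01  8.12352940e-01 -7.55406227e-04]
pos [519.1 235.9 287.2] yaw 1.896 total [ 5.9 -1.2 97.2] n 3 per row m [ 0.002  -0.0004  0.0324]
[[169.89747183 179.48462776]] [[174.06552516 180.91753539]]
[[151.80705107 175.73269197]] [[169.08076852 165.53833968]]
```

View pics/c1.png

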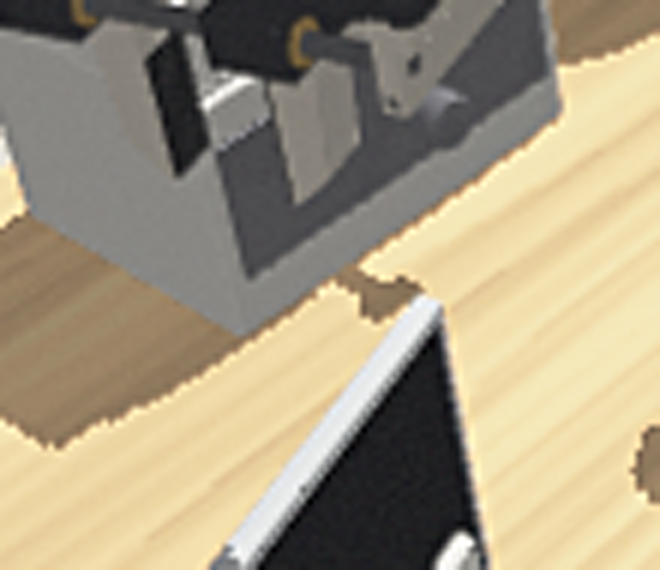

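View pics/c2.png

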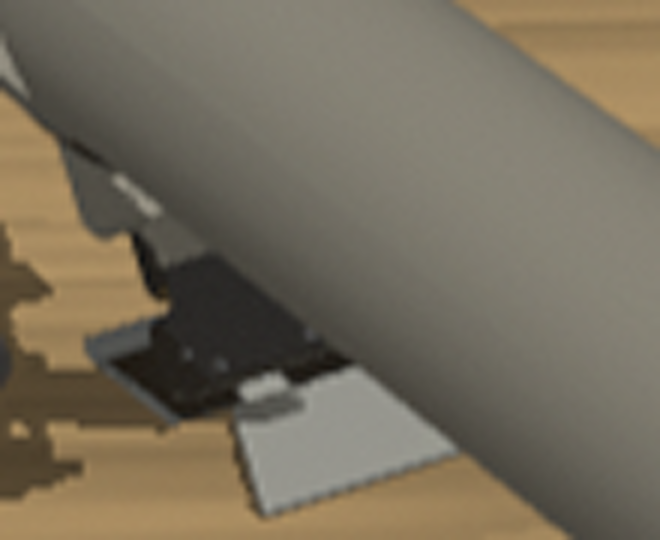

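Request:
apply_moves([
  {"jaw": 0.04, "tx": 0.002, "ty": 0, "tz": 0.033, "ax": 0, "ay": 0, "az": 0},
  {"jaw": 0.04, "tx": 0.002, "ty": 0, "tz": 0.033, "ax": 0, "ay": 0, "az": 0},
  {"jaw": 0.04, "tx": 0.002, "ty": 0, "tz": 0.031, "ax": 0, "ay": 0, "az": 0},
  {"jaw": 0.04, "tx": 0, "ty": 0, "tz": 0, "ax": 0, "ay": 0, "az": 0},
  {"jaw": 0.04, "tx": 0, "ty": 0, "tz": 0, "ax": 0, "ay": 0, "az": 0},
])

```text
time: 8.93
position: [516.1, 241.6, 189.9]
ee_rot: [-0.001, 0.583, 0.813, -0.002]
force: [0.1, 0.6, 0.3]
finger_gap: 39.9
```

```bash
python3 - <<'E'
from pl import *
from ov import *
S=snap('side');T=snap('top')
o=monitor.get_obs();print(o['position'],o['qpos'][2])
M=rot(o['ee_rot']).as_matrix()
a=crop(S,120,180,230,275,7)
F=[np.array([(x,y,z) for x in(-9.5,9.5) for y in sorted([s*20,s*39]) for z in(-40,0)],float)@M.T+o['position'] for s in(-1,1)]
cv2.imwrite('pics/c3r.png',a); a=a.copy()
draw(a,S,F,7,(120,180),(0,255,0)); draw(a,S,[W([516,241,.328],TAB[0]+[0,0,90])],7,(120,180),(0,0,255))
cv2.imwrite('pics/c3.png',a[:600])
E
```

```text
[517.75210855 243.69244612 192.61798079] -1.0520684397772564
```

View pics/c3.png

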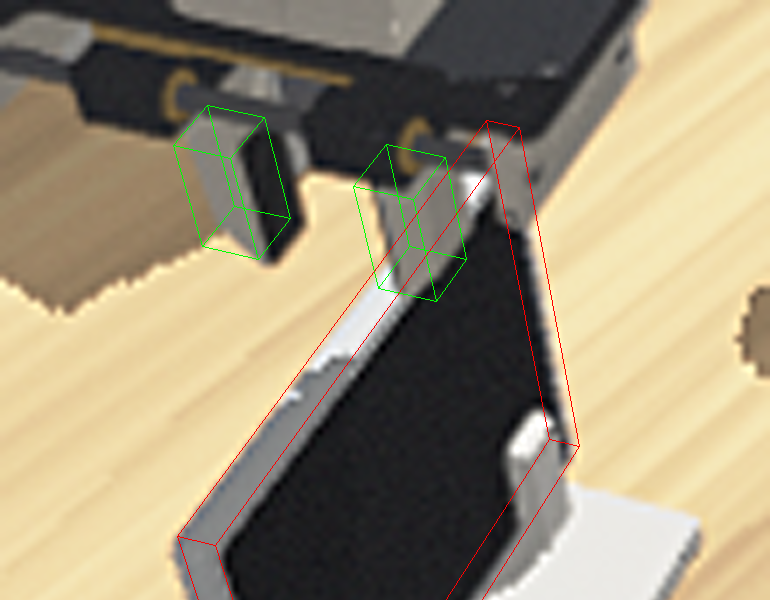

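Request:
apply_moves([
  {"jaw": 0.04, "tx": 0, "ty": 0, "tz": 0.02, "ax": 0, "ay": 0, "az": 0},
  {"jaw": 0.04, "tx": 0, "ty": 0, "tz": 0.015, "ax": 0, "ay": 0, "az": 0},
  {"jaw": 0.04, "tx": 0, "ty": 0, "tz": 0, "ax": 0, "ay": 0, "az": 0},
  {"jaw": 0.04, "tx": 0, "ty": 0, "tz": 0, "ax": 0, "ay": 0, "az": 0},
])

```text
time: 9.37
position: [516.5, 243.6, 156.0]
ee_rot: [-0.0, 0.582, 0.813, -0.0]
force: [-0.6, 0.0, -0.4]
finger_gap: 39.7
```

```bash
python3 - <<'E'
from pl import *
from ov import *
S=snap('side')
o=monitor.get_obs();print(o['position'],o['force'])
a=crop(S,130,180,230,265,7);cv2.imwrite('pics/c4.png',a)
E
```

```text
[516.7718148  244.1030432  156.55954591] [0.06894354 0.64486509 0.20493911]
```

View pics/c4.png

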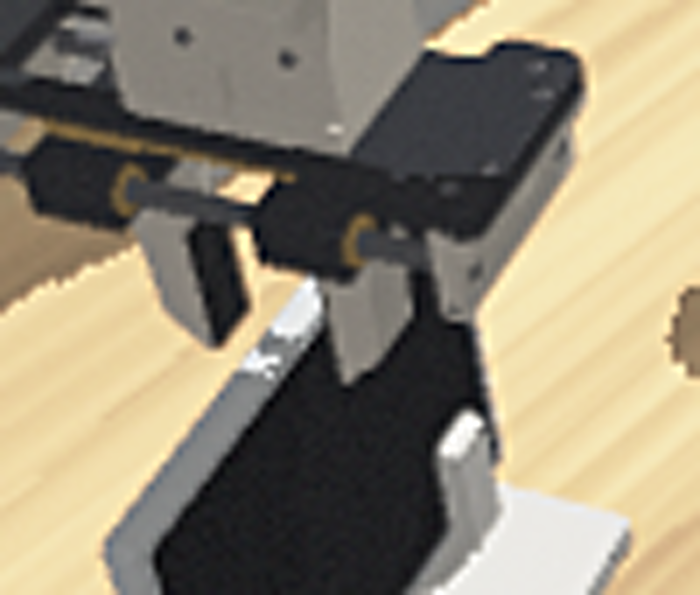

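Request:
apply_moves([
  {"jaw": 0.04, "tx": 0, "ty": 0, "tz": 0.012, "ax": 0, "ay": 0, "az": 0},
  {"jaw": 0.04, "tx": 0, "ty": 0, "tz": 0.011, "ax": 0, "ay": 0, "az": 0},
  {"jaw": 0.025, "tx": 0, "ty": 0, "tz": 0, "ax": 0, "ay": 0, "az": 0},
  {"jaw": 0.016, "tx": 0, "ty": 0, "tz": 0, "ax": 0, "ay": 0, "az": 0},
  {"jaw": 0.014, "tx": 0, "ty": 0, "tz": 0, "ax": 0, "ay": 0, "az": 0},
  {"jaw": 0.013, "tx": 0, "ty": 0, "tz": 0, "ax": 0, "ay": 0, "az": 0},
  {"jaw": 0.013, "tx": 0, "ty": 0, "tz": 0, "ax": 0, "ay": 0, "az": 0},
])

```text
time: 10.0
position: [516.6, 244.2, 133.1]
ee_rot: [0.0, 0.582, 0.813, 0.0]
force: [-0.2, -1.1, -0.3]
finger_gap: 14.2
```

Request:
apply_moves([
  {"jaw": 0.0, "tx": 0, "ty": 0, "tz": 0, "ax": 0, "ay": 0, "az": 0},
  {"jaw": 0.0, "tx": 0, "ty": 0, "tz": 0, "ax": 0, "ay": 0, "az": 0},
  {"jaw": 0.0, "tx": 0, "ty": 0, "tz": 0, "ax": 0, "ay": 0, "az": 0},
  {"jaw": 0.0, "tx": 0, "ty": 0, "tz": 0, "ax": 0, "ay": 0, "az": 0},
])

```text
time: 10.33
position: [516.6, 244.1, 133.1]
ee_rot: [0.0, 0.582, 0.813, 0.0]
force: [-0.2, -0.7, 1.7]
finger_gap: 12.3
```

Request:
apply_moves([
  {"jaw": 0.0, "tx": 0, "ty": 0, "tz": -0.01, "ax": 0, "ay": 0, "az": 0},
  {"jaw": 0.0, "tx": 0, "ty": 0, "tz": -0.015, "ax": 0, "ay": 0, "az": 0},
  {"jaw": 0.0, "tx": 0, "ty": 0, "tz": -0.02, "ax": 0, "ay": 0, "az": 0},
  {"jaw": 0.0, "tx": 0, "ty": 0, "tz": -0.025, "ax": 0, "ay": 0, "az": 0},
  {"jaw": 0.0, "tx": 0, "ty": 0, "tz": -0.03, "ax": 0, "ay": 0, "az": 0},
  {"jaw": 0.0, "tx": 0, "ty": 0, "tz": -0.03, "ax": 0, "ay": 0, "az": 0},
  {"jaw": 0.0, "tx": 0, "ty": 0, "tz": -0.025, "ax": 0, "ay": 0, "az": 0},
  {"jaw": 0.0, "tx": 0, "ty": 0, "tz": -0.01, "ax": 0, "ay": 0, "az": 0},
  {"jaw": 0.0, "tx": 0, "ty": 0, "tz": 0, "ax": 0, "ay": 0, "az": 0},
])

```text
time: 11.08
position: [517.2, 245.0, 300.8]
ee_rot: [0.001, 0.582, 0.813, 0.002]
force: [0.2, 0.2, -5.3]
finger_gap: 11.9
```

```bash
python3 - <<'E'
from pl import *
S=snap('side','d1.png')
o=monitor.get_obs();print(o['position'],o['force'],o['ft_torque'],o['finger_gap'],o['qpos'])
E
```

```text
[516.50791707 244.00310318 298.54930486] [ 0.63340553  0.55012623 -5.1245902 ] [-0.00703155 -0.10424444 -0.03001472] 11.814455480926792 [ 0.34879759  0.4842089  -1.13650425  1.65482622  0.4553459   1.29692304
 -0.54141134]
```

View pics/d1.png

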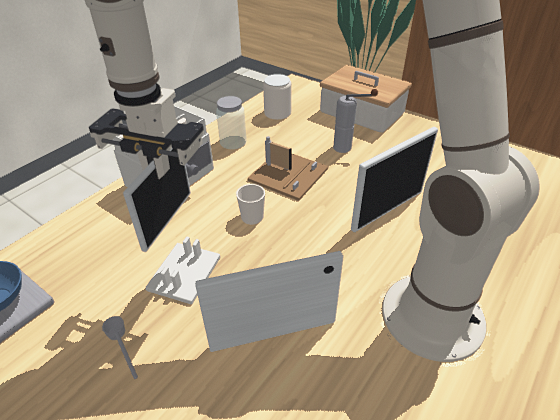

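```bash
python3 - <<'E'
from ov import *
from scipy.optimize import least_squares
T,S=pickle.load(open('cams.pkl','rb'))
T2,S2=pickle.load(open('cams2.pkl','rb'))
cv2.imwrite('pics/e1.png',crop(T2,305,145,405,230,8)[:600])
cv2.imwrite('pics/e2.png',crop(S2,240,125,335,205,8)[:600])
E
```

```text
(no output)
```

View pics/e1.png

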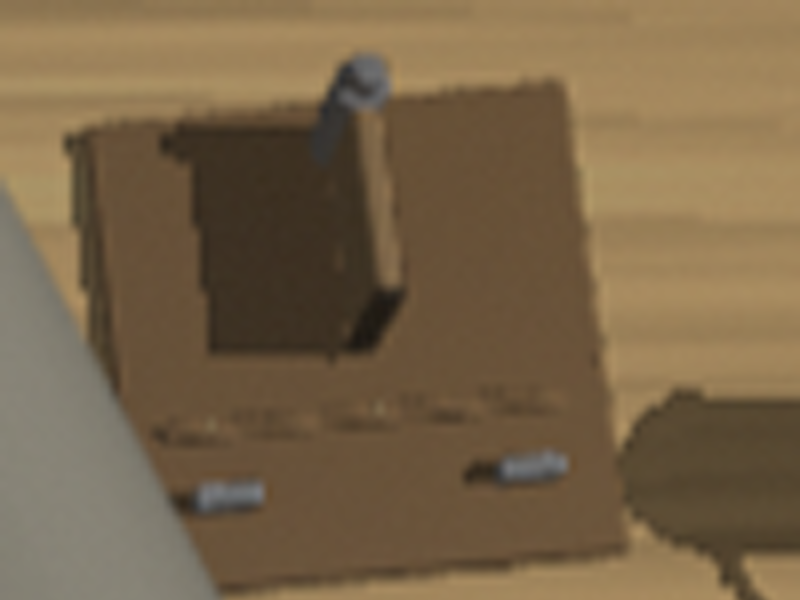

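View pics/e2.png

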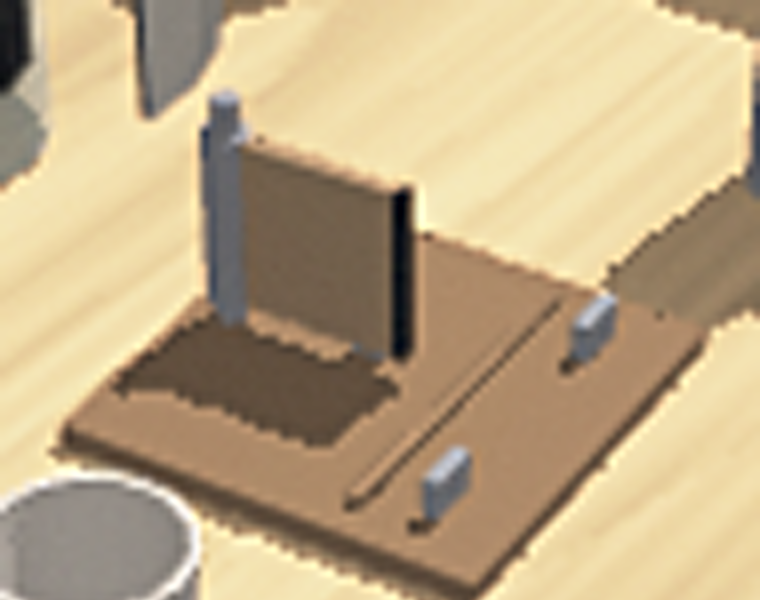

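```bash
cat > fit2.py <<'E'
from ov import *
from scipy.optimize import least_squares
T,S=pickle.load(open('cams2.pkl','rb'))
t=[((365,80),(70,0,112)),((405,290),(-10,-5,97)),((386,290),(-10,5,97)),((362,351),(-10,0,22)),((230,490),(-58,55,30)),((533,463),(-58,-55,30)),((155,430),(-31,75,17)),((560,398),(-31,-75,17)),((625,548),(-90,-90,12)),((563,83),(90,-90,12))]
s=[((224,97),(70,0,112)),((402,188),(-10,0,97)),((402,356),(-10,0,22)),((455,456),(-58,55,30)),((598,303),(-58,-55,30)),((352,495),(-31,75,17)),((560,300),(-31,-75,17)),((478,585),(-90,90,12)),((65,432),(90,90,12)),((702,333),(-90,-90,12))]
cv=lambda uv,o:(np.array(uv)+.5)/8-.5+np.array(o)
A=[(0,cv(u,(305,145)),X) for u,X in t]+[(1,cv(u,(240,125)),X) for u,X in s]
def f(p):
    r=[]
    for c,u,X in A:
        r+=list(proj((T,S)[c],W(p[:3],np.array(X,float)))[0]+p[3+2*c:5+2*c]-u)
    return np.r_[r,p[3:7]*.7]
for lock in(0,1):
    g=(lambda p:f(np.r_[p,0,0,0,0])) if lock else f
    o=least_squares(g,[545,-222,.086]+([] if lock else [0]*4),x_scale=[100,100,1]+([] if lock else[1]*4),loss='soft_l1')
    print(o.x.round(3)); print(f(np.r_[o.x,[0]*(7-len(o.x))])[:-4].reshape(-1,2).round(1).tolist())
E
python3 fit2.py
```

```text
[ 5.48351e+02 -2.23006e+02  8.40000e-02 -3.32000e-01 -1.32000e-01
  3.27000e-01  5.20000e-01]
[[0.2, -1.7], [-0.1, 1.2], [-1.3, 1.6], [-0.3, 0.2], [-0.3, 0.2], [-0.2, -0.1], [0.6, 0.3], [1.2, -0.8], [0.6, 0.1], [-0.1, -1.0], [0.1, -0.3], [1.2, 0.6], [1.1, 0.5], [-1.1, 0.8], [-0.3, 0.6], [0.1, 0.2], [-0.3, -1.5], [-0.6, 0.1], [-1.2, -1.2], [1.1, -1.0]]
[ 5.47643e+02 -2.22066e+02  8.70000e-02]
[[0.1, -1.4], [-0.1, 1.6], [-1.3, 2.0], [-0.3, 0.6], [-0.3, 0.7], [-0.1, 0.2], [0.7, 0.7], [1.2, -0.5], [0.7, 0.4], [-0.1, -0.7], [-0.3, -0.6], [0.9, 0.3], [0.8, 0.2], [-1.3, 0.6], [-0.7, 0.2], [-0.1, -0.1], [-0.7, -1.9], [-0.8, -0.2], [-1.6, -1.4], [0.8, -1.3]]
```

Request:
apply_moves([
  {"jaw": 0.0, "tx": -0.01, "ty": -0.003, "tz": 0, "ax": 0, "ay": 0, "az": 0},
  {"jaw": 0.0, "tx": -0.02, "ty": -0.006, "tz": 0, "ax": 0, "ay": 0, "az": 0},
  {"jaw": 0.0, "tx": -0.03, "ty": -0.0089, "tz": 0, "ax": 0, "ay": 0, "az": 0},
  {"jaw": 0.0, "tx": -0.03, "ty": -0.0089, "tz": 0, "ax": 0, "ay": 0, "az": 0},
  {"jaw": 0.0, "tx": -0.03, "ty": -0.0089, "tz": 0, "ax": 0, "ay": 0, "az": 0},
  {"jaw": 0.0, "tx": -0.03, "ty": -0.0089, "tz": 0, "ax": 0, "ay": 0, "az": 0},
  {"jaw": 0.0, "tx": -0.03, "ty": -0.0089, "tz": 0, "ax": 0, "ay": 0, "az": 0},
])

```text
time: 11.72
position: [522.3, 54.2, 295.5]
ee_rot: [-0.001, 0.582, 0.813, -0.001]
force: [0.6, 0.2, -3.5]
finger_gap: 11.8
```

```bash
python3 - <<'E'
from pl import *
o=monitor.get_obs();print(o['position'],o['qpos'],o['finger_gap'])
E
```

```text
[522.25016514  54.20221983 295.45586941] [ 0.79179049  0.40221772 -1.19565015  1.76149069  0.39233095  1.25370025
 -0.17514979] 11.792529447482597
```

Request:
apply_moves([
  {"jaw": 0.0, "tx": -0.03, "ty": -0.0089, "tz": 0, "ax": 0, "ay": 0, "az": 0},
  {"jaw": 0.0, "tx": -0.03, "ty": -0.0089, "tz": 0, "ax": 0, "ay": 0, "az": 0},
  {"jaw": 0.0, "tx": -0.03, "ty": -0.0089, "tz": 0, "ax": 0, "ay": 0, "az": 0},
  {"jaw": 0.0, "tx": -0.03, "ty": -0.0089, "tz": 0, "ax": 0, "ay": 0, "az": 0},
])

```text
time: 12.05
position: [527.3, -70.6, 295.5]
ee_rot: [-0.002, 0.582, 0.813, -0.001]
force: [-0.5, 0.7, -4.3]
finger_gap: 11.9
```

```bash
python3 - <<'E'
from pl import *
o=monitor.get_obs();print(o['position'],o['qpos'],o['finger_gap'])
E
```

```text
[527.25747914 -70.62296539 295.53429242] [ 1.01162808  0.4169105  -1.1872973   1.74593316  0.40436169  1.26061548
  0.05407054] 11.912246261978476
```

Request:
apply_moves([
  {"jaw": 0.0, "tx": -0.03, "ty": -0.0089, "tz": 0, "ax": 0, "ay": 0, "az": 0},
  {"jaw": 0.0, "tx": -0.03, "ty": -0.0089, "tz": 0, "ax": 0, "ay": 0, "az": 0},
  {"jaw": 0.0, "tx": -0.03, "ty": -0.0089, "tz": 0, "ax": 0, "ay": 0, "az": 0},
  {"jaw": 0.0, "tx": -0.03, "ty": -0.0089, "tz": 0, "ax": 0, "ay": 0, "az": 0},
  {"jaw": 0.0, "tx": -0.02, "ty": -0.006, "tz": 0, "ax": 0, "ay": 0, "az": 0},
  {"jaw": 0.0, "tx": -0.01, "ty": -0.003, "tz": 0, "ax": 0, "ay": 0, "az": 0},
  {"jaw": 0.0, "tx": 0, "ty": 0, "tz": 0, "ax": 0, "ay": 0, "az": 0.06},
  {"jaw": 0.0, "tx": 0, "ty": 0, "tz": 0, "ax": 0, "ay": 0, "az": 0.06},
  {"jaw": 0.0, "tx": 0, "ty": 0, "tz": 0, "ax": 0, "ay": 0, "az": 0.06},
  {"jaw": 0.0, "tx": 0, "ty": 0, "tz": 0, "ax": 0, "ay": 0, "az": 0.06},
  {"jaw": 0.0, "tx": 0, "ty": 0, "tz": 0, "ax": 0.06, "ay": 0, "az": 0},
  {"jaw": 0.0, "tx": 0, "ty": 0, "tz": 0, "ax": 0.07, "ay": 0, "az": 0},
  {"jaw": 0.0, "tx": 0, "ty": 0, "tz": 0, "ax": 0.07, "ay": 0, "az": 0},
  {"jaw": 0.0, "tx": 0, "ty": 0, "tz": 0, "ax": 0.06, "ay": 0, "az": 0},
  {"jaw": 0.0, "tx": 0, "ty": 0, "tz": 0, "ax": 0, "ay": 0, "az": 0},
  {"jaw": 0.0, "tx": 0, "ty": 0, "tz": 0, "ax": 0, "ay": 0, "az": 0},
])

```text
time: 13.38
position: [535.8, -223.0, 295.8]
ee_rot: [-0.089, 0.668, 0.733, -0.095]
force: [0.5, -0.8, -3.9]
finger_gap: 11.5
```

```bash
cat > st.py <<'E'
from pl import *
from ov import *
SP=[548,-222.5,.085]
def state(off=118):
    o=monitor.get_obs(); M=R.from_euler('z',-SP[2]).as_matrix()@rot(o['ee_rot']).as_matrix()
    p=R.from_euler('z',-SP[2]).apply(np.array(o['position'])-[SP[0],SP[1],0])
    F=p+M[:,2]*off; th=np.arctan2(-M[0,2],-M[2,2])
    B=F+M[:,1]*6
    print('tcp stand',p.round(1),'foot',F.round(1),'B',B.round(1),'theta',th.round(3),'zside',np.round(M[1,2],3),'yawerr',np.arctan2(M[1,1],M[0,1]).round(3),'force',np.round(o['force'],1),'t',o['time'],'q3',o['qpos'][2].round(2),'gap',round(o['finger_gap'],1))
    return o,M,p
E
python3 - <<'E'
from st import *
S=snap('side','f1.png');T=snap('top','f1t.png')
o,M,p=state()
E
```

```text
tcp stand [-13.1  -0.8 297. ] foot [-43.4  -0.8 183. ] B [-37.6  -0.8 181.5] theta 0.26 zside -0.001 yawerr 0.005 force [ 0.1 -0.3 -4.4] t 13.4833 q3 -0.97 gap 11.9
```

View pics/f1.png

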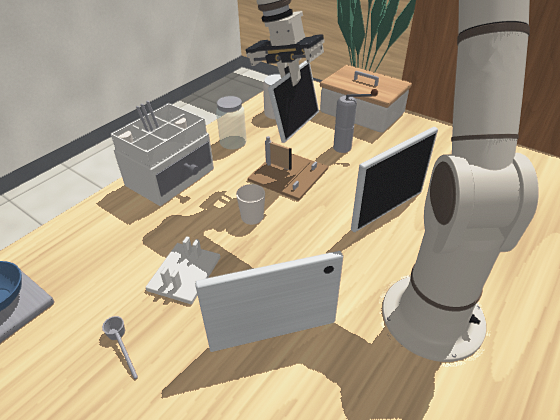

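View pics/f1t.png

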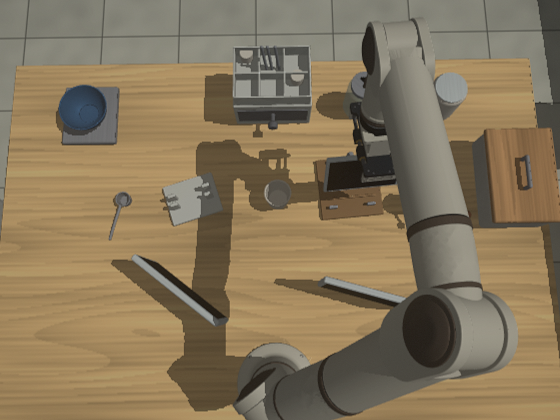

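Request:
apply_moves([
  {"jaw": 0.0, "tx": 0, "ty": 0.005, "tz": 0.019, "ax": 0, "ay": 0, "az": 0},
  {"jaw": 0.0, "tx": 0, "ty": 0.005, "tz": 0.019, "ax": 0, "ay": 0, "az": 0},
  {"jaw": 0.0, "tx": 0, "ty": 0.005, "tz": 0.019, "ax": 0, "ay": 0, "az": 0},
  {"jaw": 0.0, "tx": 0, "ty": 0.005, "tz": 0.019, "ax": 0, "ay": 0, "az": 0},
  {"jaw": 0.0, "tx": 0, "ty": 0.005, "tz": 0.019, "ax": 0, "ay": 0, "az": 0},
  {"jaw": 0.0, "tx": 0, "ty": 0.005, "tz": 0.019, "ax": 0, "ay": 0, "az": 0},
  {"jaw": 0.0, "tx": 0, "ty": 0, "tz": 0, "ax": 0, "ay": 0, "az": 0},
  {"jaw": 0.0, "tx": 0, "ty": 0, "tz": 0, "ax": 0, "ay": 0, "az": 0},
  {"jaw": 0.0, "tx": 0, "ty": 0, "tz": 0, "ax": 0, "ay": 0, "az": 0},
])

```text
time: 14.23
position: [535.3, -225.5, 181.3]
ee_rot: [-0.087, 0.67, 0.731, -0.095]
force: [-0.1, -0.7, -2.9]
finger_gap: 11.6
```

```bash
cat > look.py <<'E'
from st import *
import sys
S=snap('side');T=snap('top')
o,M,p=state()
Rw=R.from_euler('z',SP[2]).as_matrix()@M
# tablet axes in world: x=tool y, y=tool x, z=-tool z
A=np.c_[Rw[:,1],Rw[:,0],-Rw[:,2]]
tb=TAB[0]@A.T+np.array(o['position'])+A[:,2]*(75-118)-A[:,1]*2
for n,c,rc in(('s',S,(235,90,335,205)),('t',T,(305,140,405,230))):
    k=5 if n=='s' else 6
    a=crop(c,*rc,k); b=a.copy()
    draw(b,c,[tb],k,rc[:2],(0,0,255)); draw(b,c,[W(SP,x) for x in STAND[1:]]+[W(SP,leg(1.571))],k,rc[:2],(0,255,0))
    im=np.hstack([a,b]); 
    if im.shape[1]>800: im=b
    cv2.imwrite(f'pics/{sys.argv[1]}{n}.png',im[:600] if n=='t' else cv2.resize(im,None,fx=.8,fy=1)[:600])
E
sed -i 's/cv2.resize(im,None,fx=.8,fy=1)\[:600\]/b/' look.py
python3 look.py g1
```

```text
tcp stand [-12.4  -1.9 181.6] foot [-42.4  -2.1  67.5] B [-36.6  -2.1  66. ] theta 0.257 zside -0.002 yawerr 0.003 force [ 0.1  0.4 -2.6] t 14.3333 q3 -0.91 gap 11.8
```

View pics/g1s.png

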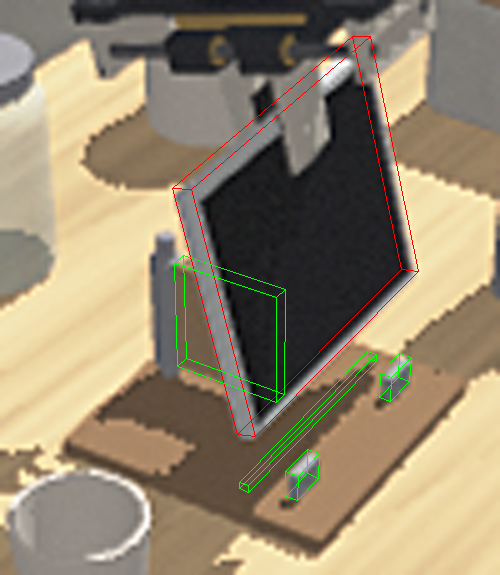

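View pics/g1t.png

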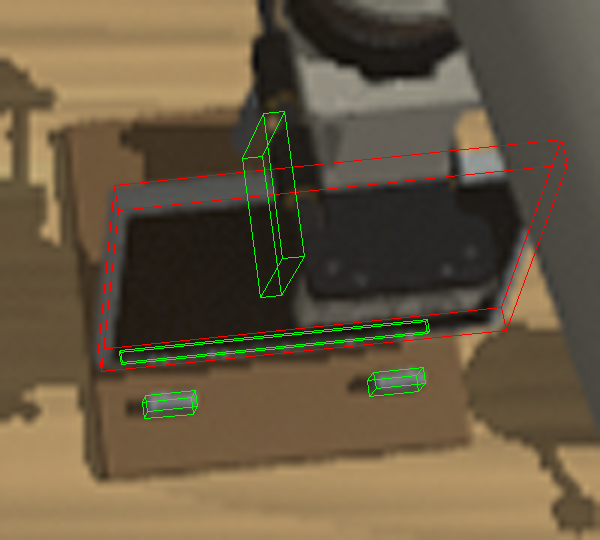

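Request:
apply_moves([
  {"jaw": 0.0, "tx": 0, "ty": 0.001, "tz": 0.013, "ax": 0, "ay": 0, "az": 0},
  {"jaw": 0.0, "tx": 0, "ty": 0.003, "tz": 0.012, "ax": 0, "ay": 0, "az": 0},
  {"jaw": 0.0, "tx": 0, "ty": 0.003, "tz": 0.012, "ax": 0, "ay": 0, "az": 0},
  {"jaw": 0.0, "tx": 0, "ty": 0, "tz": 0, "ax": 0, "ay": 0, "az": 0},
  {"jaw": 0.0, "tx": 0, "ty": 0, "tz": 0, "ax": 0, "ay": 0, "az": 0},
  {"jaw": 0.0, "tx": 0, "ty": 0, "tz": 0, "ax": 0, "ay": 0, "az": 0},
])

```text
time: 14.83
position: [532.2, -225.1, 142.0]
ee_rot: [-0.088, 0.669, 0.732, -0.096]
force: [-0.1, 0.3, -3.3]
finger_gap: 11.9
```

```bash
python3 look.py g2
```

```text
tcp stand [-15.5  -1.4 142.7] foot [-45.8  -1.6  28.6] B [-40.   -1.5  27.1] theta 0.259 zside -0.001 yawerr 0.004 force [ 0.   0.6 -4. ] t 14.9333 q3 -0.89 gap 11.8
```

View pics/g2s.png

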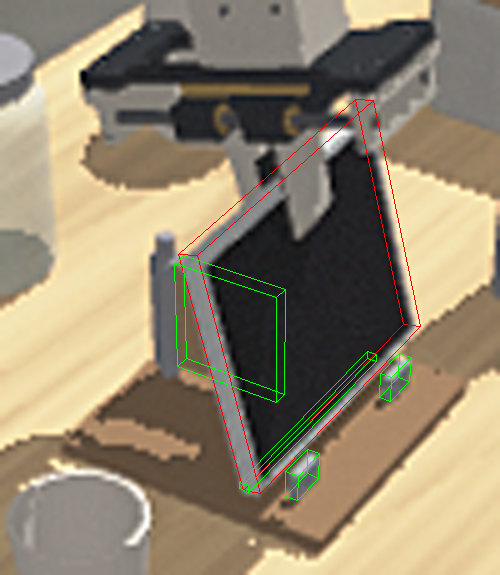

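View pics/g2t.png

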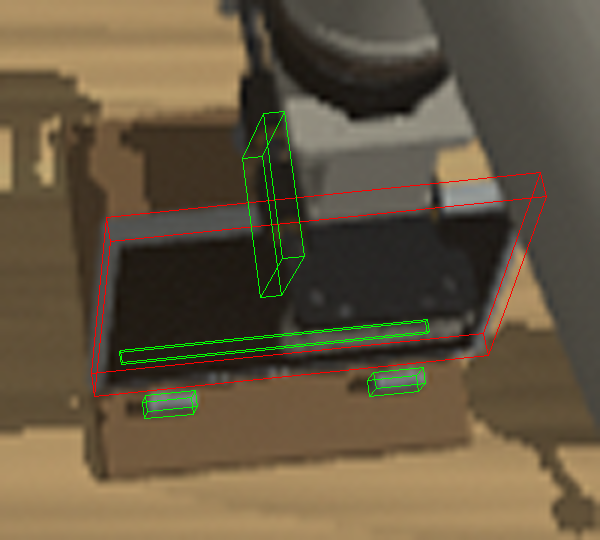

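Request:
apply_moves([
  {"jaw": 0.0, "tx": 0, "ty": 0.0015, "tz": 0.006, "ax": 0, "ay": 0, "az": 0},
  {"jaw": 0.0, "tx": 0, "ty": 0, "tz": 0, "ax": 0, "ay": 0, "az": 0},
  {"jaw": 0.0, "tx": 0, "ty": 0, "tz": 0, "ax": 0, "ay": 0, "az": 0},
  {"jaw": 0.0, "tx": 0, "ty": -0.002, "tz": 0.0005, "ax": 0, "ay": 0, "az": 0},
  {"jaw": 0.0, "tx": 0, "ty": 0, "tz": 0, "ax": 0, "ay": 0, "az": 0},
  {"jaw": 0.0, "tx": 0, "ty": -0.002, "tz": 0.0005, "ax": 0, "ay": 0, "az": 0},
  {"jaw": 0.0, "tx": 0, "ty": 0, "tz": 0, "ax": 0, "ay": 0, "az": 0},
  {"jaw": 0.0, "tx": 0, "ty": 0, "tz": 0, "ax": 0, "ay": 0, "az": 0},
])

```text
time: 15.6
position: [529.1, -225.6, 136.5]
ee_rot: [-0.087, 0.669, 0.732, -0.095]
force: [2.6, 0.4, -4.2]
finger_gap: 12.0
```

```bash
python3 - <<'E'
from st import *
o,M,p=state(); print(o['ft_torque'])
E
```

```text
tcp stand [-19.1  -1.5 136.5] foot [-49.2  -1.6  22.4] B [-43.4  -1.6  20.9] theta 0.258 zside -0.001 yawerr 0.004 force [ 2.6  0.4 -4.2] t 15.6 q3 -0.89 gap 12.0
[ 0.22138362 -1.77055154 -0.07218612]
```

Request:
apply_moves([
  {"jaw": 0.0, "tx": 0, "ty": 0.002, "tz": -0.0005, "ax": 0, "ay": 0, "az": 0},
  {"jaw": 0.0, "tx": 0, "ty": 0.0025, "tz": -0.0007, "ax": 0, "ay": 0, "az": 0},
  {"jaw": 0.0, "tx": 0, "ty": 0, "tz": 0, "ax": 0, "ay": 0, "az": 0},
  {"jaw": 0.0, "tx": 0, "ty": 0.0005, "tz": 0.002, "ax": 0, "ay": 0, "az": 0},
  {"jaw": 0.0, "tx": 0, "ty": 0.0005, "tz": 0.002, "ax": 0, "ay": 0, "az": 0},
  {"jaw": 0.0, "tx": 0, "ty": 0.0005, "tz": 0.002, "ax": 0, "ay": 0, "az": 0},
  {"jaw": 0.0, "tx": 0, "ty": 0, "tz": 0, "ax": 0, "ay": 0, "az": 0},
  {"jaw": 0.0, "tx": 0, "ty": 0, "tz": 0, "ax": 0, "ay": 0, "az": 0},
])

```text
time: 16.27
position: [532.3, -225.4, 129.7]
ee_rot: [-0.088, 0.669, 0.732, -0.096]
force: [-0.6, -0.2, -3.3]
finger_gap: 11.8
```

```bash
python3 - <<'E'
from st import *
o,M,p=state(); print(o['ft_torque'])
E
```

```text
tcp stand [-15.9  -1.5 129.7] foot [-46.4  -1.6  15.7] B [-40.6  -1.6  14.1] theta 0.261 zside -0.001 yawerr 0.004 force [-0.6 -0.2 -3.3] t 16.2667 q3 -0.88 gap 11.8
[ 0.06272712 -0.71425561 -0.09264761]
```

Request:
apply_moves([
  {"jaw": 0.0, "tx": 0, "ty": 0.0015, "tz": -0.0004, "ax": 0, "ay": 0, "az": 0},
  {"jaw": 0.0, "tx": 0, "ty": 0.0003, "tz": 0.001, "ax": 0, "ay": 0, "az": 0},
  {"jaw": 0.0, "tx": 0, "ty": 0, "tz": 0, "ax": 0, "ay": 0, "az": 0},
  {"jaw": 0.0, "tx": 0, "ty": 0.0003, "tz": 0.001, "ax": 0, "ay": 0, "az": 0},
  {"jaw": 0.0, "tx": 0, "ty": 0, "tz": 0, "ax": 0, "ay": 0, "az": 0},
  {"jaw": 0.0, "tx": 0, "ty": 0, "tz": 0, "ax": 0, "ay": 0, "az": 0},
])

```text
time: 16.77
position: [534.1, -225.2, 127.9]
ee_rot: [-0.088, 0.669, 0.732, -0.096]
force: [-0.2, 0.1, -4.6]
finger_gap: 11.5
```

```bash
python3 - <<'E'
from st import *
o,M,p=state(); print(o['ft_torque'])
E
```

```text
tcp stand [-14.   -1.6 127.9] foot [-44.4  -1.7  13.8] B [-38.6  -1.7  12.3] theta 0.26 zside -0.001 yawerr 0.004 force [-0.2  0.1 -4.6] t 16.7667 q3 -0.88 gap 11.5
[ 0.01641332 -0.67582652 -0.05135799]
```

Request:
apply_moves([
  {"jaw": 0.0, "tx": 0, "ty": 0.0003, "tz": 0.001, "ax": 0, "ay": 0, "az": 0},
  {"jaw": 0.0, "tx": 0, "ty": 0, "tz": 0, "ax": 0, "ay": 0, "az": 0},
  {"jaw": 0.0, "tx": 0, "ty": 0.0003, "tz": 0.001, "ax": 0, "ay": 0, "az": 0},
  {"jaw": 0.0, "tx": 0, "ty": 0, "tz": 0, "ax": 0, "ay": 0, "az": 0},
  {"jaw": 0.0, "tx": 0, "ty": 0, "tz": 0, "ax": 0, "ay": 0, "az": 0},
])

```text
time: 17.18
position: [534.7, -225.3, 127.4]
ee_rot: [-0.087, 0.669, 0.732, -0.096]
force: [-0.9, 0.8, 6.9]
finger_gap: 11.7
```

```bash
python3 - <<'E'
from st import *
o,M,p=state(); print(o['ft_torque'])
E
```

```text
tcp stand [-13.5  -1.7 127.4] foot [-43.8  -1.9  13.3] B [-38.   -1.9  11.8] theta 0.26 zside -0.002 yawerr 0.004 force [-0.9  0.8  6.9] t 17.1833 q3 -0.88 gap 11.7
[ 0.07403783  0.50949502 -0.06324796]
```

Request:
apply_moves([
  {"jaw": 0.0, "tx": 0, "ty": 0, "tz": -0.0008, "ax": 0, "ay": 0, "az": 0},
  {"jaw": 0.0, "tx": 0, "ty": 0.0024, "tz": -0.0001, "ax": 0.02, "ay": 0, "az": 0},
  {"jaw": 0.0, "tx": 0, "ty": 0.0024, "tz": -0.0001, "ax": 0.02, "ay": 0, "az": 0},
  {"jaw": 0.0, "tx": 0, "ty": 0, "tz": 0, "ax": 0, "ay": 0, "az": 0},
  {"jaw": 0.0, "tx": 0, "ty": 0, "tz": 0, "ax": 0, "ay": 0, "az": 0},
])

```text
time: 17.6
position: [539.2, -225.2, 126.3]
ee_rot: [-0.101, 0.667, 0.73, -0.111]
force: [-0.7, -1.6, 5.0]
finger_gap: 12.3
```

```bash
python3 - <<'E'
from st import *
o,M,p=state(); print(o['ft_torque'])
E
```

```text
tcp stand [ -9.   -1.9 126.3] foot [-43.9  -2.2  13.6] B [-38.2  -2.2  11.8] theta 0.301 zside -0.002 yawerr 0.004 force [-0.7 -1.6  5. ] t 17.6 q3 -0.87 gap 12.3
[-0.216993    0.56051585  0.10415343]
```

Request:
apply_moves([
  {"jaw": 0.0, "tx": 0, "ty": 0.0012, "tz": -0.0001, "ax": 0.01, "ay": 0, "az": 0},
  {"jaw": 0.0, "tx": 0, "ty": 0, "tz": 0, "ax": 0, "ay": 0, "az": 0},
  {"jaw": 0.0, "tx": 0, "ty": 0.0012, "tz": -0.0003, "ax": 0.01, "ay": 0, "az": 0},
  {"jaw": 0.0, "tx": 0, "ty": 0, "tz": 0, "ax": 0, "ay": 0, "az": 0},
  {"jaw": 0.0, "tx": 0, "ty": 0, "tz": 0, "ax": 0, "ay": 0, "az": 0},
])

```text
time: 18.02
position: [541.5, -225.0, 125.6]
ee_rot: [-0.108, 0.666, 0.728, -0.118]
force: [-1.5, -1.2, 5.6]
finger_gap: 12.1
```

```bash
python3 look.py g3
```

```text
tcp stand [ -6.7  -1.9 125.7] foot [-43.9  -2.2  13.7] B [-38.2  -2.1  11.8] theta 0.321 zside -0.002 yawerr 0.004 force [-1.5 -1.6  6.4] t 18.1167 q3 -0.86 gap 11.6
```

View pics/g3s.png

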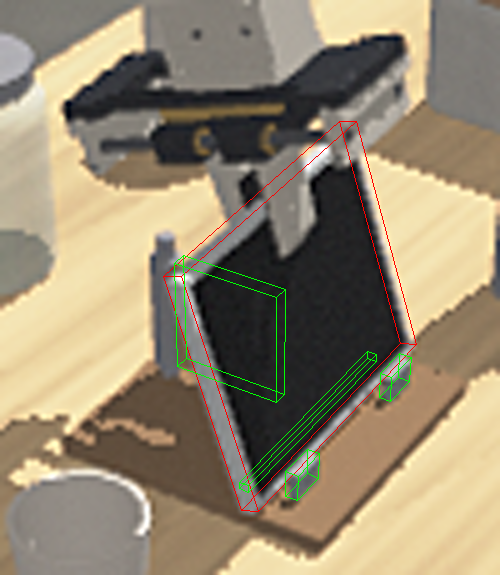

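Request:
apply_moves([
  {"jaw": 0.0, "tx": 0, "ty": 0.0012, "tz": -0.0003, "ax": 0.01, "ay": 0, "az": 0},
  {"jaw": 0.0, "tx": 0, "ty": 0, "tz": 0, "ax": 0, "ay": 0, "az": 0},
  {"jaw": 0.0, "tx": 0, "ty": 0, "tz": 0, "ax": 0, "ay": 0, "az": 0},
])

```text
time: 18.37
position: [542.0, -224.9, 125.3]
ee_rot: [-0.112, 0.666, 0.728, -0.122]
force: [-4.2, -0.7, 5.7]
finger_gap: 12.0
```

```bash
python3 - <<'E'
from st import *
o,M,p=state(); print(o['ft_torque'])
E
```

```text
tcp stand [ -6.1  -1.9 125.3] foot [-44.7  -2.1  13.8] B [-39.   -2.1  11.8] theta 0.333 zside -0.002 yawerr 0.004 force [-4.2 -0.7  5.7] t 18.3667 q3 -0.85 gap 12.0
[-0.25659828  1.02661167  0.0869149 ]
```

Request:
apply_moves([
  {"jaw": 0.014, "tx": 0, "ty": 0, "tz": 0, "ax": 0, "ay": 0, "az": 0},
  {"jaw": 0.018, "tx": 0, "ty": 0, "tz": 0, "ax": 0, "ay": 0, "az": 0},
  {"jaw": 0.024, "tx": 0, "ty": 0, "tz": 0, "ax": 0, "ay": 0, "az": 0},
  {"jaw": 0.03, "tx": 0, "ty": 0, "tz": 0, "ax": 0, "ay": 0, "az": 0},
  {"jaw": 0.03, "tx": 0, "ty": 0, "tz": 0, "ax": 0, "ay": 0, "az": 0},
])

```text
time: 18.78
position: [543.1, -224.0, 124.8]
ee_rot: [-0.111, 0.666, 0.728, -0.121]
force: [-0.1, 0.7, 1.1]
finger_gap: 28.9
```

```bash
python3 look.py g4
```

```text
tcp stand [ -5.2  -1.3 124.9] foot [-43.4  -1.4  13.3] B [-37.7  -1.4  11.3] theta 0.33 zside -0.001 yawerr 0.004 force [ 0.6 -0.2  0.4] t 18.8833 q3 -0.85 gap 30.2
```

View pics/g4s.png

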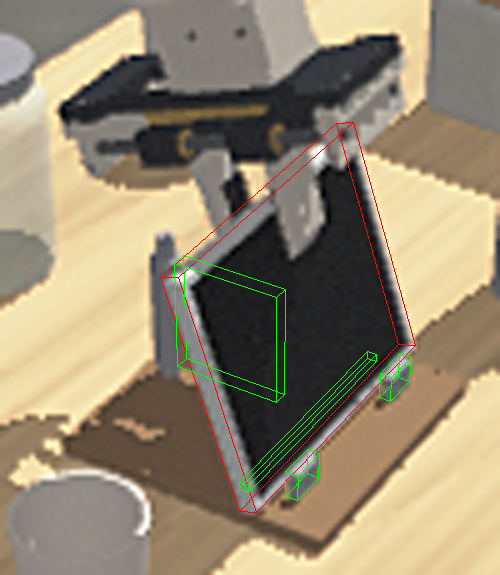

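Released; the tablet is leaning on the leg with the fingers off both sides. I'll retreat along the tool axis.

Request:
apply_moves([
  {"jaw": 0.03, "tx": 0, "ty": 0, "tz": -0.008, "ax": 0, "ay": 0, "az": 0},
  {"jaw": 0.03, "tx": 0, "ty": 0, "tz": -0.015, "ax": 0, "ay": 0, "az": 0},
  {"jaw": 0.03, "tx": 0, "ty": 0, "tz": -0.025, "ax": 0, "ay": 0, "az": 0},
  {"jaw": 0.03, "tx": 0, "ty": 0, "tz": -0.03, "ax": 0, "ay": 0, "az": 0},
  {"jaw": 0.03, "tx": 0, "ty": 0, "tz": -0.035, "ax": 0, "ay": 0, "az": 0},
  {"jaw": 0.03, "tx": 0, "ty": -0.02, "tz": -0.035, "ax": 0, "ay": 0, "az": 0},
  {"jaw": 0.03, "tx": 0, "ty": -0.02, "tz": -0.035, "ax": 0, "ay": 0, "az": 0},
  {"jaw": 0.03, "tx": 0, "ty": -0.02, "tz": -0.035, "ax": 0, "ay": 0, "az": 0},
  {"jaw": 0.03, "tx": 0, "ty": -0.01, "tz": -0.01, "ax": 0, "ay": 0, "az": 0},
  {"jaw": 0.03, "tx": 0, "ty": 0, "tz": 0, "ax": 0, "ay": 0, "az": 0},
  {"jaw": 0.03, "tx": 0, "ty": 0, "tz": 0, "ax": 0, "ay": 0, "az": 0},
])

```text
time: 19.8
position: [550.7, -223.8, 364.6]
ee_rot: [-0.11, 0.666, 0.728, -0.121]
force: [-0.1, -0.5, -0.6]
finger_gap: 30.1
```

```bash
python3 - <<'E'
from st import *
from scipy.optimize import least_squares
S=snap('side','h_side.png');T=snap('top','h_top.png')
state()
# wire at expected final pose for several theta
for n,c,rc,k in(('s',S,(235,110,335,205),6),('t',T,(300,130,410,230),6)):
    b=crop(c,*rc,k); raw=b.copy()
    th=.325; A=np.array([[np.cos(th),0,np.sin(th)],[0,1,0],[-np.sin(th),0,np.cos(th)]])
    tb=(TAB[0]+[0,-2,75])@A.T+[-43.7,0,13.9]
    draw(b,c,[W(SP,tb)],k,rc[:2],(0,0,255)); draw(b,c,[W(SP,x) for x in STAND[1:3]],k,rc[:2],(0,255,0))
    cv2.imwrite(f'pics/h{n}.png',b[:600]);cv2.imwrite(f'pics/h{n}r.png',raw[:600])
E
```

```text
tcp stand [  1.9  -1.6 362.1] foot [-36.6  -1.7 250.6] B [-30.9  -1.7 248.6] theta 0.332 zside -0.001 yawerr 0.004 force [-0.4 -0.   0.4] t 19.9 q3 -0.93 gap 30.3
```

View pics/hs.png

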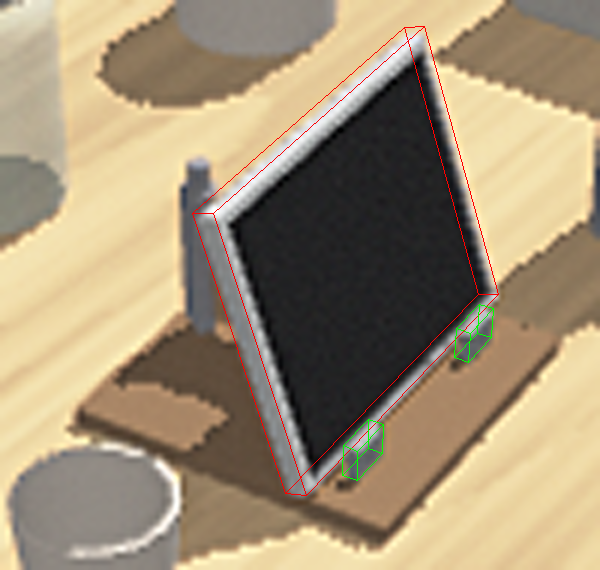

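View pics/ht.png

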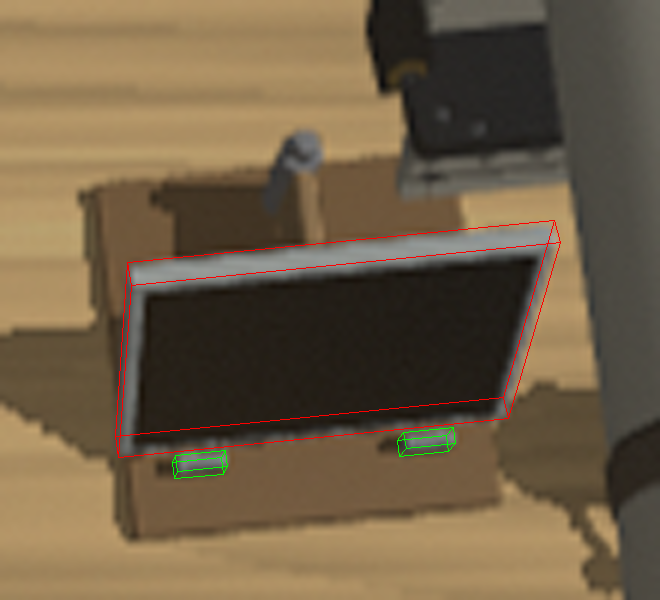

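View pics/h_side.png

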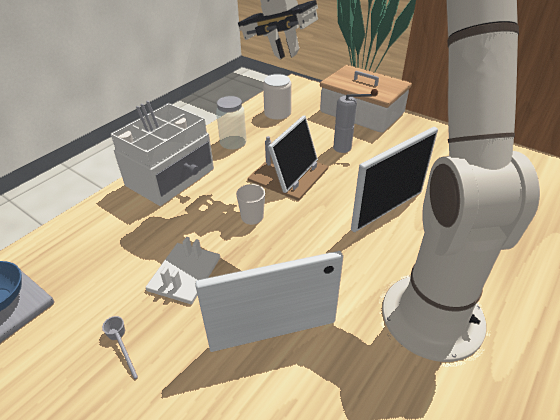

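The tablet outline matches the wireframe leaning back about 0.325 rad in both views. Its foot is behind both lugs, and the leg is still straight out at (310,200) in the top crop. Bystanders are unmoved and the arm is clear.

```bash
python3 -c "
from plant import sign_off, monitor
print(monitor.get_obs()['joint_vel'].round(3)); print(sign_off())"
```

```text
[-0.002  0.017  0.007  0.007 -0.001  0.003  0.001]
the job is handed in; nothing more can be done
None
```

The tablet is on the stand and the job was handed in at about 20 s of the 54 s allowed; no verdict is reported.

- **Leg:** I pushed the prop leg round with closed fingers until it stalled on its stop at about 10 N, while the tablet was still in its rack. Pictures afterwards show it pointing at the groove.
- **Tablet:** I gripped the racked tablet, the smallest of the three look-alikes, by its top edge. At the stand I touched its foot lightly to the lugs (about 3 N) to find the groove. I then lowered it to the floor (about 11 N), leaned it back until it met the leg (about 4 N), opened the fingers and backed away.

**Last checks:** in both views the tablet matched an outline leaning back about 0.325 rad. By the arm's readings at release, its foot was near stand x = -44 mm, within 2 mm of centre, and parallel to within 0.01 rad. The screen faces out over the lugs. The cup, grinder and scoop look unmoved, though I judged that by eye rather than measuring it, and the arm is clear of everything.

**Disagreement:** the two cameras differed by 1 to 2 pixels (about 3 mm), so I used the touch on the lugs to set the groove position. I did not measure the leg angle or the tablet's speed directly. Nothing else failed, apart from one move call refused at the start for missing fields, which moved nothing.

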